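# Charge the drying tray with desiccant tablets

## Robot

A 7-joint arm with a two-finger parallel gripper is mounted at the origin on the work surface. World frame = base frame: x ahead of the robot, y to its left, z up, the work surface at z = 0. Lengths are in m, angles in rad, forces in N, time in s.
With the tool pointing down it reaches from about 0.425 to 0.925 m from the base axis. Payload 6.8 kg.
Tool frame: the origin (TCP) lies midway between the tips of the shut fingers; the grasp point (between the pads) lies 19 mm behind it (r.grip_depth is the distance from the TCP to the grasp point, in m); z points along the fingers, y is the line along which they close (so a half turn about z gives the same grasp; the last joint's range is limited). The gripper opens to 85 mm and grips with 20 to 120 N. Pads are 22 mm wide; open, the fingers measure 114 mm over their backs; the gripper's body (76 mm by 85 mm) begins 54 mm behind the grasp point. The pads swing forward as they close: fully open they stand 13 mm farther back than shut.
Start: joints at [1.039, 0.477, 0.022, 1.555, -0.011, 1.109, -0.083], TCP at [0.278, -0.615, 0.231] pointing down, gripper open.
Joint ranges: [-2.96, 2.96], [-0.34, 2.1], [-1.41, 1.46], [0.24, 2.44], [-1.37, 4.51], [0.17, 1.92], [-2.96, 2.96]. Speed limits (rad/s): [2.39, 2.39, 3.14, 3.14, 3.14, 3.14, 3.14].

## Interface

Orientations are given as a rotation vector (axis times angle).
In Python, from bench import telemetry, grab_frame, calibration, order, silhouettes, r gives the robot as it stands.
- The arm moves only by the tool apply_moves, never from a script. Its argument "moves" is a list of rows, each a list of 7 numbers: the turn, a rotation vector about the tool's x, y, z scaled (see below), then the shift along the tool's x, y, z scaled (see below), then the opening, from -1 (shut) to 1 (fully open). A call has exactly 8 rows; each row shifts and turns the commanded pose from where the row before left it, along the tool's axes as they then stand; what a row does not reach is not made up. The controller multiplies each number of a shift by 1000 mm and each number of a turn by 6 degrees. A row lasts 1/12 s, in which the tool goes at most 41.7 mm and 7.16 degrees, less where a joint would pass 70% of its speed; a pose out of reach is approached as far as the arm can. A call with a number of a shift or a turn outside -1 to 1 is refused whole. A call with a gripper value outside its range is refused whole. The fingers move at their own pace and stop on an object; "grip_force" is the grip in N (left out, the last holds). Time passes only in rows, so rows that do not move let the fingers close, or fill a call up. It gives the time, the measured TCP pose, the force, the opening and the grip force at its end, in the units of the state.
- telemetry.get_obs(): the state, without advancing time (a new reading comes with each control period).
- grab_frame(name): name is "scene" or "top" or "wrist"; returns the picture (400x640x3 uint8, blue, green, red); there is no depth.
- calibration(name): a dict with "fx", "fy", "cx", "cy" (pixels), "world_from_camera" (4x4, takes a point from camera to world coordinates); the wrist camera has in their place "mount" (4x4, takes a point from camera to tool coordinates, whose origin is the TCP and whose axes are the flange's). Camera axes: x right, y down, z forward; pixel columns grow to the right and rows downward; lengths in m; the calibration is good to about 2 mm. The wrist camera is an equidistant fisheye: a pixel r from the principal point sees the ray r / f radians off the axis. A picture is of the moment at which its call begins: read the wrist's pose just before it. calibration takes no time and is no camera call.
- order.hand_in(): hands the job in; it is judged then, once.
Trained networks look in the newest picture that a camera, given by its name, has taken for a name from the list of things; names that differ only in an ending like _2 or _b are one class to them, and where a whole thing is asked for, a point or a joint stands for the part that bears it (a point fixed in the world has none). Each returns a list of dicts, best first, with "p" (0 to 1); they miss things now and then, are a little off and sometimes report something else, mostly with a low value. They report only what shows in the picture. A call takes as long as a camera call. They do not tell look-alikes from the thing itself.
- silhouettes(thing, camera): "mask" (400x640 bool, what is visible of it) and "extent" ([centre column, centre row, width, height] in pixels, round what is visible of it).
The state is a dict: "clock": time; "joints": joint angles; "qvel": joint speeds; "tau": joint torques, N m; "tcp_pos": TCP position; "orientation": TCP orientation; "contact_force": force on the tool from outside, world axes, zero at the start; "moment": the same for the moment, N m; "grip_width": finger opening in m; "gripper_force": force on a finger pad.
Only numpy, scipy, OpenCV 4.12 (cv2) and the standard library are available. Lean on these libraries where they do the work, as an engineer would, in place of code of your own. Each camera call takes 0.05 s, during which the arm holds its last target. There are 200 camera calls.

## Task

Pick up the blue shaker by its black handle and shake its six orange tablets out over the open grey tray, spread evenly over the four cells: none left empty and none spilled. Then stand the shaker upright back on the middle of its green mat, and lower the tray's clear cover gently by its black bar until it is fully shut; do not let it drop. Leave the jar, steel weight, brush, cup and small pot where they stand.

Things in the scene. Friction and masses are not known exactly. Their poses are not given: they have to be found in the camera images.
- tray: grey open tray fixed on the table (to the robot's left or right), 190 (x) x 250 (y) x 40 mm high, walls and floor 5 mm, with a cross of low dividers (5 mm thick, top 22 mm above the table) making four cells about 87 x 117 mm, centred 46 mm in x and 61 mm in y from the tray's centre. Origin: centre of its underside; cover hinged along its +x side, -x side faces the robot
- cover (a joint): angle of the tray's clear cover (190 x 250 mm, 5 mm thick, 0.25 kg) in rad: 0 shut, lying on the tray's rim; 1.57 upright; 1.9 its open stop. It starts about upright. A slightly stiff hinge: released at more than about 1.1 rad it stays, lower it falls shut
- cover_bar (a point): middle of the black round bar (12 mm thick, 100 mm long, parallel to the tray's y) on the cover's free edge, 232 mm from the hinge line and 42 mm beyond the cover's edge, open between its two end stubs. With the cover shut it is 44 mm above the table, 42 mm in front of the tray's -x wall
- cover_hinge (a point): middle of the hinge line (40 mm above the table, parallel to the tray's y); the bar circles about it
- mat: green mat fixed to the table, 170 (x) x 120 (y) x 4 mm. Origin: centre of its underside. The shaker starts on it
- shaker: blue flat box, 116 (x) x 50 (y) x 29 mm, floor 4 mm, walls 3 mm, clear roof 22 mm above the floor, mouth fully open at its +x end (no lip). On the roof a black upright fin 50 (x) x 14 (y) mm, 29 to 79 mm above the base. 0.16 kg. Origin: centre of its underside. Level it keeps the tablets in; tipped mouth-down 25 to 40 degrees and shaken, they slide out
- shaker_grip (a point): point in the handle fin to grip, 58 mm above the shaker's base on its centre line; fingers close along the shaker's y
- shaker_mouth (a point): middle of the floor's edge at the mouth, 58 mm in +x from the shaker's origin, 4 mm above its base
- tablet1: orange tablet, a short cylinder 18 mm in diameter, 14 mm high, 10 g, at first inside the shaker. Origin: its centre
- tablet2: orange tablet, a short cylinder 18 mm in diameter, 14 mm high, 10 g, at first inside the shaker. Origin: its centre
- tablet3: orange tablet, a short cylinder 18 mm in diameter, 14 mm high, 10 g, at first inside the shaker. Origin: its centre
- tablet4: orange tablet, a short cylinder 18 mm in diameter, 14 mm high, 10 g, at first inside the shaker. Origin: its centre
- tablet5: orange tablet, a short cylinder 18 mm in diameter, 14 mm high, 10 g, at first inside the shaker. Origin: its centre
- tablet6: orange tablet, a short cylinder 18 mm in diameter, 14 mm high, 10 g, at first inside the shaker. Origin: its centre
- jar: amber jar, 50 mm in diameter, 90 mm high, a bystander beside the mat. Origin: centre of its underside
- weight: steel weight 70 (x) x 40 (y) x 39 mm, a bystander beside the mat. Origin: centre of its underside
- brush: brush lying beyond the mat along its own x, a bystander about 200 mm long, 42 mm wide and 20 mm high. Origin: centre of its underside
- cup: white cup, 64 mm in diameter, 100 mm high, a bystander at the back near the middle. Origin: centre of its underside
- pot: small white pot with a green cap, 48 mm in diameter, 50 mm high, a bystander in front of the tray. Origin: centre of its underside
Mind the look-alikes: they are no part of the job. Several things have the shape of the mat; the one meant has the colours described above. Of the things that look like the shaker, the smaller one is meant.

How it is judged:
By the outcome, as a careful person would: the job done as asked, in the order asked, and still so for the second after the job is handed in, with the robot touching nothing.
It also fails if it takes over 72 s, if anything falls off the work surface, if the arm or the gripper's body presses on something with over 40 N, if the wrist force passes 120 N, or if a joint passes its speed limit or range.

## Working session

There is one attempt and no reset: what is moved stays moved. The work goes in short steps, Python scripts to look and compute and a tool call to move; the robot and the scene stay as the last step left them, time stands still between calls to the robot, and variables do not carry over. Pictures are saved under pics/ and viewed, at most 10 in all, crops included, and the job is handed in when it is done.

Besides the shell and the picture viewer there is one more tool, called after "Request:" by a JSON object that holds its "method" and its "body". apply_moves: Moves the arm, as the interface text tells. Its arguments: {"type":"object","properties":{"moves":{"type":"array"},"grip_force":{"type":"number"}},"required":["moves"]}

```bash
mkdir -p pics; ls; python3 - <<'E'
from bench import telemetry, grab_frame, calibration
import cv2,numpy as np
o=telemetry.get_obs();print(o)
a=grab_frame("scene");b=grab_frame("top")
cv2.imwrite("pics/s0.png",a);cv2.imwrite("pics/t0.png",b)
for n in("scene","top","wrist"):
    c=calibration(n);print(n,{k:np.round(v,4).tolist() for k,v in c.items()})
E
```

```text
pics
{'clock': 0.0, 'joints': array([ 1.0388768 ,  0.47781204,  0.02232584,  1.55642029, -0.01146711,
        1.10927953, -0.0831179 ]), 'qvel': array([-4.98575231e-05, -2.70653319e-03,  1.19102891e-03,  7.53668340e-04,
       -7.57435119e-04, -4.37114500e-04,  1.85236512e-03]), 'tau': array([ 5.69169042e-04, -5.96438026e+01,  1.60820212e+00, -2.81188560e+01,
        1.24907828e-02,  9.44960833e-03, -1.49252395e-05]), 'tcp_pos': array([ 0.2773434 , -0.61476552,  0.2303306 ]), 'orientation': array([-3.06963480e+00, -6.60450412e-01,  8.28754508e-04]), 'contact_force': array([ 0.34353673, -0.30468711,  0.11931261]), 'moment': array([-0.03985006,  0.01563969, -0.03041692]), 'gripper_force': 0.0, 'grip_width': 0.08503628823211469}
scene {'fx': 423.6852, 'fy': 423.6852, 'cx': 315.9317, 'cy': 200.5069, 'world_from_camera': [[0.6526, 0.4558, -0.6053, 1.1173], [0.7577, -0.3917, 0.522, -0.5945], [0.0008, -0.7993, -0.6009, 0.643], [0.0, 0.0, 0.0, 1.0]]}
top {'fx': 413.0546, 'fy': 413.0546, 'cx': 321.59, 'cy': 198.5695, 'world_from_camera': [[-0.0184, -0.9833, 0.1813, 0.3351], [-0.9998, 0.0165, -0.0122, -0.0752], [0.009, -0.1815, -0.9834, 1.0585], [0.0, 0.0, 0.0, 1.0]]}
wrist {'fx': 309.7069, 'fy': 309.7069, 'cx': 317.6346, 'cy': 196.3461, 'mount': [[-0.0003, -0.9518, -0.3068, 0.0782], [1.0, -0.0005, 0.0005, -0.0], [-0.0006, -0.3068, 0.9518, -0.1424], [0.0, 0.0, 0.0, 1.0]]}
```

View pics/s0.png

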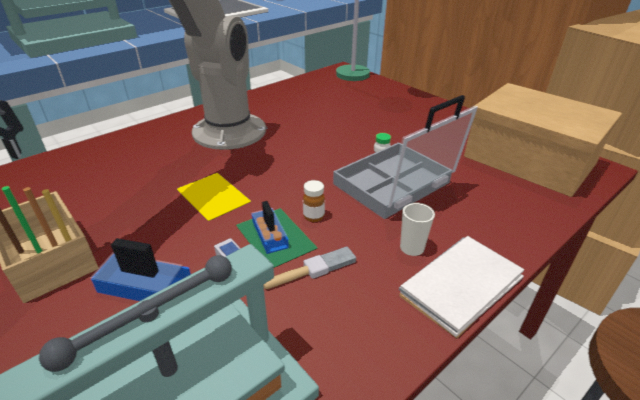

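View pics/t0.png

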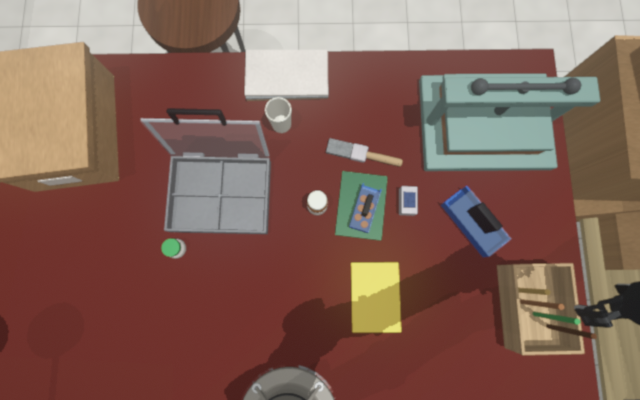

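The top view shows the small blue shaker on the green mat at (366,207) and a larger blue look-alike at (477,221). There is also a yellow mat look-alike at (376,297), and the tray is at (218,195). The description fits the smaller shaker on the green mat, so I'll confirm it in an enlarged crop and measure it.

```bash
cat > h.py <<'E'
from bench import telemetry, grab_frame, calibration, order, silhouettes, r
import cv2,numpy as np
from scipy.spatial.transform import Rotation as R
C={n:calibration(n) for n in("scene","top")}
def ray(n,uv):
    c=C[n];uv=np.atleast_2d(uv).astype(float);T=c["world_from_camera"]
    d=np.c_[(uv[:,0]-c["cx"])/c["fx"],(uv[:,1]-c["cy"])/c["fy"],np.ones(len(uv))]@T[:3,:3].T
    return T[:3,3],d
def onz(n,uv,z):
    o,d=ray(n,uv);return o+d*((z-o[2])/d[:,2])[:,None]
def proj(n,p):
    c=C[n];T=c["world_from_camera"];q=(np.atleast_2d(p)-T[:3,3])@T[:3,:3]
    return np.c_[q[:,0]/q[:,2]*c["fx"]+c["cx"],q[:,1]/q[:,2]*c["fy"]+c["cy"]]
E
python3 - <<'E'
from h import *
a=grab_frame("scene");b=grab_frame("top")
c1=cv2.resize(b[150:260,320:460],None,fx=4,fy=4,interpolation=cv2.INTER_CUBIC)
c2=cv2.resize(a[180:280,170:340],None,fx=3.3,fy=3.3,interpolation=cv2.INTER_CUBIC)[:, :]
cv2.imwrite("pics/c1.png",c1);cv2.imwrite("pics/c2.png",c2)
np.set_printoptions(precision=4,suppress=True)
def rect(m):
    k=cv2.findContours(m.astype(np.uint8),0,2)[0];k=max(k,key=cv2.contourArea);return cv2.boxPoints(cv2.minAreaRect(k))
zs=dict(mat=.004,tray=.04,shaker=.015,weight=.039,jar=.09,cup=.1,pot=.05,brush=.01)
for t,z in zs.items():
    for s in silhouettes(t,"top"):
        if s["p"]<.3: continue
        print(t,round(s["p"],2),s["extent"]);print(onz("top",rect(s["mask"]),z)[:,:2].tolist())
for n,lo,hi in(("green",(50,90,30),(85,255,140)),):
    hsv=cv2.cvtColor(b,cv2.COLOR_BGR2HSV);m=cv2.inRange(hsv,lo,hi);m[:160]=0;m[245:]=0;m[:,:325]=0;m[:,395:]=0
    k=np.vstack(cv2.findContours(m,0,2)[0]);p=onz("top",k[:,0],.004)
    print(cv2.minAreaRect((p[:,:2]*1000).astype(np.float32)))
E
```

```text
mat 0.96 [361.0, 207.1, 53.0, 68.4]
[[0.43511180139103045, -0.11658516675690792], [0.6046000182152746, -0.14117346469664488], [0.5870582758157212, -0.26528212428604525], [0.4183230467078551, -0.2371916164101457]]
mat 0.78 [374.9, 298.8, 48.1, 72.8]
[[0.36487222838581135, -0.15884026566644702], [0.3652771702491466, -0.2805142826402104], [0.1940974706493557, -0.2753129820823448], [0.19395190351254255, -0.15726274313253819]]
mat 0.71 [206.1, 133.2, 129.1, 47.7]
[[0.6562194152863534, 0.39076895125101885], [0.7885663432861347, 0.3957189140934937], [0.774280409704966, 0.04881507633815378], [0.6420506812476989, 0.05132637888367424]]
tray 0.85 [205.8, 172.3, 133.6, 125.7]
[[0.7704265763109417, 0.38032074753244804], [0.7654846364094254, 0.04244424761926455], [0.4386646398660898, 0.04106157113363683], [0.4442587190664673, 0.3604291791883573]]
shaker 0.74 [476.2, 223.2, 68.6, 70.3]
[[0.5063213624570898, -0.39084289146169493], [0.5651215088308071, -0.46936331919591495], [0.4189842003239255, -0.5705353507169213], [0.3631002838622859, -0.4927744695808248]]
shaker 0.62 [364.9, 208.1, 29.0, 46.1]
[[
[... 1214 characters left out ...]
 0.2973761245805556]]
pot 0.46 [204.1, 170.8, 130.3, 127.1]
[[0.7661522234423133, 0.37584861818996856], [0.7612588067747119, 0.04128961318087797], [0.4376477450740385, 0.039920512727310065], [0.4431868979056241, 0.3561523584175983]]
brush 0.97 [364.9, 154.2, 73.3, 25.8]
[[0.6456184532432596, -0.09984837774206984], [0.6920710777992263, -0.11024152609008002], [0.6459571299813185, -0.3052612647394487], [0.60011384393146, -0.29341170266224686]]Traceback (most recent call last):
  File "<stdin>", line 16, in <module>
    return _nx.concatenate(arrs, 0, dtype=dtype, casting=casting)
           ~~~~~~~~~~~~~~~^^^^^^^^^^^^^^^^^^^^^^^^^^^^^^^^^^^^^^^
ValueError: need at least one array to concatenate
```

View pics/c1.png

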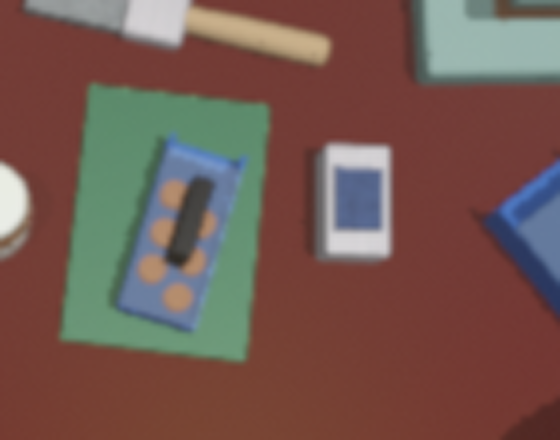

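View pics/c2.png

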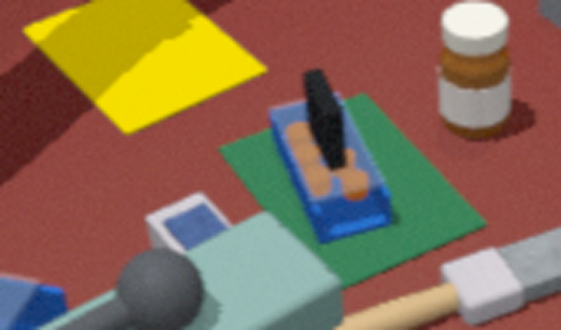

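The crops confirm the small shaker on the green mat: black fin on its centre line, six tablets under the clear roof, and the open mouth at the end away from the robot (crop c1 about (205,150)). Next I'll fit poses in both views.

```bash
cat > fit.py <<'E'
from h import *
from scipy.optimize import minimize
def box(x0,x1,y0,y1,z0,z1): return np.array([[x,y,z] for x in(x0,x1) for y in(y0,y1) for z in(z0,z1)],float)/1000
def hullmask(uv,s=4):
    m=np.zeros((400*s//2,640*s//2),np.uint8);k=cv2.convexHull((uv*s/2).astype(np.float32)).round().astype(int)
    cv2.fillConvexPoly(m,k,1);return m
def up(mask):
    k=np.vstack(cv2.findContours(mask.astype(np.uint8),0,2)[0])[:,0];return hullmask(k.astype(float))
def place(P,q,z): 
    c,s=np.cos(q[2]),np.sin(q[2]);return np.c_[P[:,0]*c-P[:,1]*s+q[0],P[:,0]*s+P[:,1]*c+q[1],P[:,2]+z]
def fit(model,masks,q0,step):
    M={n:up(m) for n,m in masks.items()}
    def f(q):
        e=0
        for n,m in M.items():
            h=hullmask(proj(n,model(q)));e+=1-(h&m).sum()/max(1,(h|m).sum())
        return e
    q0=np.array(q0,float)
    S=[q0]+[q0+np.eye(len(q0))[i]*step[i] for i in range(len(q0))]
    r=minimize(f,q0,method="Nelder-Mead",options=dict(initial_simplex=S,xatol=1e-4,fatol=1e-4,maxiter=400));return np.round(r.x,4),round(r.fun,3)
def traym(q):
    a=q[3];c,s=np.cos(a),np.sin(a)
    P=np.vstack([box(0,190,-125,125,0,5),box(226,238,-50,50,-3,9)])  # dist from hinge, y, thickness
    cov=np.c_[.095-P[:,0]*c-P[:,2]*s*0, P[:,1], .04+P[:,0]*s+P[:,2]*c]
    return place(np.vstack([box(-95,95,-125,125,0,40),cov]),q,0)
E
python3 - <<'E'
from fit import *
def best(t,cam,near):
    L=[s for s in silhouettes(t,cam) if abs(np.array(s["extent"][:2])-near).max()<25];return L[0]["mask"]
F={n:grab_frame(n) for n in("top","scene")}
def dark(n,x0,x1,y0,y1,th=75):
    m=np.zeros((400,640),np.uint8);m[y0:y1,x0:x1]=(F[n][y0:y1,x0:x1].max(2)<th)
    k,l,st,_=cv2.connectedComponentsWithStats(m);return l==1+np.argmax(st[1:,4])
mt=best("mat","top",(361,207));print("mat",fit(lambda q:place(box(-85,85,-60,60,0,4),q,0),dict(top=mt),[.51,-.19,-.17],[.01,.01,.05]))
st,ss=best("shaker","top",(365,208)),best("shaker","scene",(270,228))
sh=np.vstack([box(-58,58,-25,25,0,29),box(-25,25,-7,7,29,79)])
print("shaker",fit(lambda q:place(sh,q,.004),dict(top=st,scene=ss),[.5,-.195,-.33],[.01,.01,.05]))
fd={"top":dark("top",350,385,185,225),"scene":dark("scene",255,285,198,235)}
print([m.sum() for m in fd.values()])
fin=box(-25,25,-7,7,29,79)
for v in(fd,{"top":fd["top"]},{"scene":fd["scene"]}): print("fin",fit(lambda q:place(fin,q,.004),v,[.5,-.195,-.33],[.01,.01,.05]))
tt=best("tray","top",(206,172));ts=best("tray","scene",(400,155))
q,e=fit(traym,dict(top=tt,scene=ts),[.55,.22,0,1.57],[.02,.02,.05,.1]);print("tray",q,e)
print("tray top",fit(traym,dict(top=tt),q,[.02,.02,.05,.1]))
print("pot",[fit(lambda p:np.array([[p[0]+.024*np.cos(a),p[1]+.024*np.sin(a),z] for a in np.linspace(0,6.2,24) for z in(0,.05)]),dict(top=best("pot","top",(175,247))),[.4,.27],[.01,.01])])
vis=[]
for n,(x0,y0,w,h) in dict(top=(140,95,150,150),scene=(325,80,160,150)).items():
    im=F[n].copy();im=cv2.resize(im[y0:y0+h,x0:x0+w],None,fx=2.5,fy=2.5,interpolation=cv2.INTER_CUBIC)
    uv=(proj(n,traym(q))-[x0,y0])*2.5
    for a,b in((0,1),(0,2),(0,4),(1,3),(1,5),(2,3),(2,6),(3,7),(4,5),(4,6),(5,7),(6,7)):
        for k in(0,8,16): cv2.line(im,*[tuple(int(v) for v in uv[i+k]) for i in(a,b)],(0,255,255),1)
    vis.append(im)
cv2.imwrite("pics/tray.png",np.hstack(vis))
E
```

```text
mat (array([ 0.5123, -0.1902, -0.1404]), np.float64(0.018))
shaker (array([ 0.5018, -0.1984, -0.3087]), np.float64(0.218))
[np.int64(96), np.int64(230)]
fin (array([ 0.4999, -0.1997, -0.2962]), np.float64(0.726))
fin (array([ 0.5036, -0.197 , -0.3341]), np.float64(0.413))
fin (array([ 0.4975, -0.2   , -0.4013]), np.float64(0.182))
tray [ 5.3780e-01  1.7120e-01 -5.0000e-04  1.7017e+00] 0.072
tray top (array([ 0.5386,  0.1722, -0.0177,  1.7144]), np.float64(0.014))
pot [(array([0.4083, 0.2805]), np.float64(0.166))]
```

View pics/tray.png

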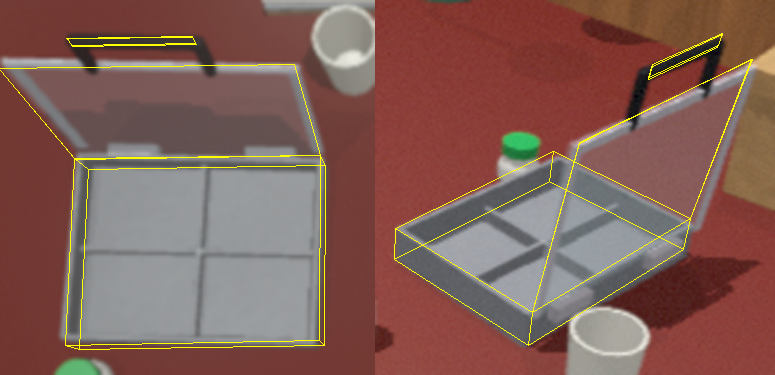

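The shaker, mat and tray are located. The cover stands at about 1.70 rad, the tray centre is about (0.541, 0.174), and the pot is clear of the bar. Next I'll turn and move above the shaker.

Request:
{"method": "apply_moves", "body": {"moves": [[0, 0, 0.89, 0, 0, 0, 1], [0, 0, 0.89, 0, 0, 0, 1], [0, 0, 0.89, 0, 0, 0, 1], [0, 0, 0.89, 0, 0, 0, 1], [0, 0, 0.89, 0, 0, 0, 1], [0, 0, 0.89, 0, 0, 0, 1], [0, 0, 0.89, 0, 0, 0, 1], [0, 0, 0.89, 0, 0, 0, 1]]}}

```text
clock: 1.67
tcp_pos: [0.2776, -0.6153, 0.2313]
orientation: [3.1, -0.51, 0.0]
contact_force: [1.3, -0.7, -1.0]
grip_width: 0.0855
gripper_force: 0.0
```

Request:
{"method": "apply_moves", "body": {"moves": [[0, 0, 0, 0.005, -0.03, 0, 1], [0, 0, 0, 0.005, -0.03, 0, 1], [0, 0, 0, 0.005, -0.03, 0, 1], [0, 0, 0, 0.005, -0.03, 0, 1], [0, 0, 0, 0.005, -0.03, 0, 1], [0, 0, 0, 0.005, -0.03, 0, 1], [0, 0, 0, 0.005, -0.03, 0, 1], [0, 0, 0, 0.005, -0.03, 0, 1]]}}

```text
clock: 2.33
tcp_pos: [0.392, -0.3989, 0.2315]
orientation: [3.101, -0.503, 0.001]
contact_force: [-0.4, 0.2, -0.2]
grip_width: 0.0855
gripper_force: 0.0
```

Request:
{"method": "apply_moves", "body": {"moves": [[0, 0, 0, 0.005, -0.03, 0, 1], [0, 0, 0, 0.005, -0.03, 0, 1], [0, 0, 0, 0.005, -0.03, 0, 1], [0, 0, 0, 0.005, -0.03, 0, 1], [0, 0, 0, 0.005, -0.03, 0, 1], [0, 0, 0, 0.005, -0.03, 0, 1], [0, 0, 0, 0.005, -0.03, 0, 1], [0, 0, 0, 0.005, -0.015, 0, 1]]}}

```text
clock: 3.0
tcp_pos: [0.5022, -0.1952, 0.2316]
orientation: [-3.101, 0.496, -0.001]
contact_force: [0.1, 0.9, 0.5]
grip_width: 0.0856
gripper_force: 0.0
```

```bash
cat >> h.py <<'E'
CW=calibration("wrist")
def wpose():
    o=telemetry.get_obs();return o["tcp_pos"],R.from_rotvec(o["orientation"])
def wray(uv,pose):
    p,Q=pose;uv=np.atleast_2d(uv).astype(float);d=uv-[CW["cx"],CW["cy"]];r=np.hypot(*d.T);t=r/CW["fx"]
    v=np.c_[d*(np.sin(t)/np.maximum(r,1e-9))[:,None],np.cos(t)]
    M=CW["mount"];return p+Q.apply(M[:3,3]),Q.apply(v@M[:3,:3].T)
def wproj(P,pose):
    p,Q=pose;M=CW["mount"];q=(Q.inv().apply(np.atleast_2d(P)-p)-M[:3,3])@M[:3,:3]
    t=np.arctan2(np.hypot(q[:,0],q[:,1]),q[:,2]);u=q[:,:2]/np.hypot(q[:,0],q[:,1])[:,None]
    return u*(t*CW["fx"])[:,None]+[CW["cx"],CW["cy"]]
def wonz(uv,pose,z):
    o,d=wray(uv,pose);return o+d*((z-o[2])/d[:,2])[:,None]
def need(P,az=None):
    p,Q=wpose();d=Q.inv().apply(np.array(P)-p);x=Q.as_matrix()[:,0];a=np.arctan2(x[1],x[0])
    print("tcp",np.round(p,4),"tool shift mm",np.round(d*1000,1),"x az",round(a,4), "tilt z",np.round(Q.as_matrix()[:,2],3), "turn z units",None if az is None else round(-np.degrees(az-a)/6,2))
E
python3 - <<'E'
from h import *
need([.502,-.198,.12],-.32);po=wpose();o=telemetry.get_obs();print(o["joints"].round(2),o["clock"])
im=grab_frame("wrist");cv2.imwrite("pics/w1.png",im)
q=[.502,-.198,-.32]
for P in([-.025,0,.083],[.025,0,.083],[.058,.025,.008],[.058,-.025,.008]):
    c,s=np.cos(q[2]),np.sin(q[2]);print(wproj([q[0]+P[0]*c-P[1]*s,q[1]+P[0]*s+P[1]*c,P[2]],po).round(1))
E
```

```text
tcp [ 0.5022 -0.1952  0.2316] tool shift mm [  0.6   2.9 111.6] x az -0.3174 tilt z [ 0.001  0.001 -1.   ] turn z units 0.02
[ 0.27  0.25 -0.02  1.88  0.    1.01 -1.64] 3.0
[[320.2 205. ]]
[[320.5 155.4]]
[[298.7 116.7]]
[[341.3 116.8]]
```

View pics/w1.png

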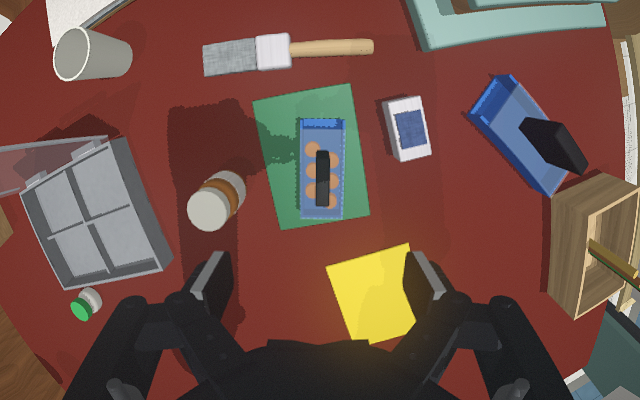

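The wrist view shows the shaker aligned with the tool: fin centre at (322,178), mouth edge at (322,118), about 2 px right of where I predicted. Now I'll descend and grip.

Request:
{"method": "apply_moves", "body": {"moves": [[0, 0, 0, 0, 0.005, 0.02, 0.6], [0, 0, 0, 0, 0, 0.02, 0.6], [0, 0, 0, 0, 0, 0.02, 0.6], [0, 0, 0, 0, 0, 0.02, 0.6], [0, 0, 0, 0, 0, 0.02, 0.6], [0, 0, 0, 0, 0, 0.02, 0.6], [0, 0, 0, 0, 0, 0.02, 0.6], [0, 0, 0, 0, 0, 0.02, 0.6]]}}

```text
clock: 3.72
tcp_pos: [0.4991, -0.2046, 0.0706]
orientation: [3.101, -0.504, 0.001]
contact_force: [-0.4, 1.3, -0.1]
grip_width: 0.0683
gripper_force: 0.0
```

Request:
{"method": "apply_moves", "body": {"moves": [[0, 0, 0, 0, 0, 0.014, 0.6], [0, 0, 0, 0, 0, 0.01, 0.6], [0, 0, 0, 0, 0, 0.004, 0.6], [0, 0, 0, 0, 0, 0, 0], [0, 0, 0, 0, 0, 0, -0.3], [0, 0, 0, 0, 0, 0, -1], [0, 0, 0, 0, 0, 0, -1], [0, 0, 0, 0, 0, 0, -1]], "grip_force": 50}}

```text
clock: 4.38
tcp_pos: [0.4998, -0.2042, 0.0443]
orientation: [3.101, -0.503, 0.003]
contact_force: [-0.3, 1.0, 3.5]
grip_width: 0.0139
gripper_force: 49.2
```

Request:
{"method": "apply_moves", "body": {"moves": [[0, 0, 0, 0, 0, 0, -1], [0, 0, 0, 0, 0, 0, -1], [0, 0, 0, 0, 0, 0, -1], [0, 0, 0, 0, 0, 0, -1], [0, 0, 0, 0, 0, -0.002, -1], [0, 0, 0, 0, 0, -0.003, -1], [0, 0, 0, 0, 0, -0.005, -1], [0, 0, 0, 0, 0, -0.005, -1]]}}

```text
clock: 5.05
tcp_pos: [0.4984, -0.2042, 0.0584]
orientation: [-3.101, 0.503, 0.002]
contact_force: [0.2, 0.2, -2.1]
grip_width: 0.0132
gripper_force: 48.7
```

```bash
python3 - <<'E'
from h import *
need([.502,-.198,.12],-.32);o=telemetry.get_obs();print(o["joints"].round(2),o["contact_force"],o["grip_width"])
E
```

```text
tcp [ 0.4984 -0.2042  0.0584] tool shift mm [  1.4  -7.  -61.6] x az -0.3219 tilt z [-0.001  0.    -1.   ] turn z units -0.02
[ 0.29  0.49 -0.02  2.01  0.02  0.64 -1.63] [ 0.21002844  0.15225652 -2.11366694] 0.013174251277838106
```

The grip is good. Now I'll lift, yaw the mouth towards +y, and travel to the near cell on the -y side.

Request:
{"method": "apply_moves", "body": {"moves": [[0, 0, -0.5, 0, 0, -0.01, -1], [0, 0, -0.75, 0, 0, -0.017, -1], [0, 0, -0.75, 0, 0, -0.02, -1], [0, 0, -0.75, 0, 0, -0.02, -1], [0, 0, -0.75, 0, 0, -0.02, -1], [0, 0, -0.75, 0, 0, -0.02, -1], [0, 0, -0.75, 0, 0, -0.017, -1], [0, 0, -0.75, 0, 0, -0.01, -1]]}}

```text
clock: 5.72
tcp_pos: [0.4995, -0.2046, 0.1948]
orientation: [3.109, 0.444, 0.004]
contact_force: [-0.7, 0.0, -2.4]
grip_width: 0.0136
gripper_force: 48.9
```

Request:
{"method": "apply_moves", "body": {"moves": [[0, 0, -0.8, 0, 0, 0, -1], [0, 0, -0.8, 0, 0, 0, -1], [0, 0, -0.8, 0, 0, 0, -1], [0, 0, -0.8, 0, 0, 0, -1], [0, 0, -0.8, 0, 0, 0, -1], [0, 0, -0.8, 0, 0, 0, -1], [0, 0, -0.8, 0, 0, 0, -1], [0, 0, -0.8, 0, 0, 0, -1]]}}

```text
clock: 6.38
tcp_pos: [0.4986, -0.2043, 0.1925]
orientation: [2.791, 1.443, -0.001]
contact_force: [0.3, 1.0, -2.6]
grip_width: 0.0132
gripper_force: 48.9
```

Request:
{"method": "apply_moves", "body": {"moves": [[0, 0, -0.8, 0, 0, 0, -1], [0, 0, -0.8, 0, 0, 0, -1], [0, 0, -0.8, 0, 0, 0, -1], [0, 0, -0.8, 0, 0, 0, -1], [0, 0, -0.8, 0, 0, 0, -1], [0, 0, -0.8, 0, 0, 0, -1], [0, 0, -0.8, 0, 0, 0, -1], [0, 0, -0.3, 0, 0, 0, -1]]}}

```text
clock: 7.05
tcp_pos: [0.4985, -0.2044, 0.1925]
orientation: [-2.22, -2.223, 0.001]
contact_force: [-0.6, -0.6, -1.3]
grip_width: 0.0138
gripper_force: 48.9
```

```bash
python3 - <<'E'
from h import *
need([.496,.058,.15],np.pi/2-.01);o=telemetry.get_obs();print(o["joints"].round(2),o["contact_force"],o["grip_width"],o["clock"])
E
```

```text
tcp [ 0.4985 -0.2044  0.1925] tool shift mm [262.4  -2.1  42.4] x az 1.5723 tilt z [-0.001 -0.    -1.   ] turn z units 0.11
[ 0.6   0.33 -0.4   1.9   0.15  0.95  0.13] [-0.57788178 -0.63063001 -1.25596555] 0.013847436307004763 7.05
```

Request:
{"method": "apply_moves", "body": {"moves": [[0, 0, 0, 0.006, 0, 0, -1], [0, 0, 0, 0.012, 0, 0, -1], [0, 0, 0, 0.017, 0, 0, -1], [0, 0, 0, 0.02, 0, 0, -1], [0, 0, 0, 0.02, 0, 0, -1], [0, 0, 0, 0.02, 0, 0, -1], [0, 0, 0, 0.02, 0, 0, -1], [0, 0, 0, 0.02, 0, 0, -1]]}}

```text
clock: 7.72
tcp_pos: [0.4988, -0.067, 0.1925]
orientation: [-2.224, -2.218, 0.0]
contact_force: [0.7, -0.2, -2.2]
grip_width: 0.0135
gripper_force: 48.9
```

Request:
{"method": "apply_moves", "body": {"moves": [[0, 0, 0, 0.02, 0, 0, -1], [0, 0, 0, 0.02, 0, 0, -1], [0, 0, 0, 0.02, 0, 0, -1], [0, 0, 0, 0.02, 0, 0.01, -1], [0, 0, 0, 0.018, 0, 0.01, -1], [0, 0, 0, 0.015, 0, 0.01, -1], [0, 0, 0, 0.01, 0, 0.01, -1], [0, 0, 0, 0.005, 0, 0.01, -1]]}}

```text
clock: 8.38
tcp_pos: [0.499, 0.0618, 0.1422]
orientation: [-2.221, -2.221, -0.001]
contact_force: [0.1, 0.4, -2.1]
grip_width: 0.0131
gripper_force: 48.9
```

Request:
{"method": "apply_moves", "body": {"moves": [[0, -0.4, 0, 0, 0, 0, -1], [0, -0.5, 0, 0, 0, 0, -1], [0, -0.5, 0, 0, 0, 0, -1], [0, -0.5, 0, 0, 0, 0, -1], [0, -0.5, 0, 0, 0, 0, -1], [0, -0.4, 0, 0, 0, 0, -1], [0, -0.2, 0, 0, 0, 0, -1], [0, 0, 0, 0, 0, 0, -1]]}}

```text
clock: 9.05
tcp_pos: [0.4992, 0.0604, 0.1419]
orientation: [2.052, 2.052, -0.325]
contact_force: [-0.3, 0.4, -3.4]
grip_width: 0.0134
gripper_force: 49.0
```

```bash
cat >> h.py <<'E'
def orange(im):
    hsv=cv2.cvtColor(im,cv2.COLOR_BGR2HSV);return cv2.inRange(hsv,(5,90,110),(18,255,255))
def blobs(m,mn=6):
    k,l,st,c=cv2.connectedComponentsWithStats(m);return [(int(c[i][0]),int(c[i][1]),int(st[i,4])) for i in range(1,k) if st[i,4]>=mn]
E
python3 - <<'E'
from h import *
need([.496,.058,.15]);o=telemetry.get_obs();print(o["joints"].round(2),o["clock"])
im=grab_frame("wrist");t=grab_frame("top")
cv2.imwrite("pics/p1.png",np.hstack([im[0:330,130:510],cv2.resize(t[140:250,150:290],(420,330))]))
print(blobs(orange(im)),blobs(orange(t)))
E
```

```text
tcp [0.4992 0.0604 0.1419] tool shift mm [-4.8 -3.2 -6.9] x az 1.5705 tilt z [-0.    -0.309 -0.951] turn z units None
[-0.09  0.4  -0.42  1.99  0.52  1.01 -0.82] 9.05
[(297, 183, 13), (307, 184, 6), (299, 200, 641), (335, 204, 17), (339, 221, 444), (295, 232, 226), (153, 282, 5293), (346, 246, 7), (134, 249, 6), (218, 256, 6), (209, 333, 36), (9, 380, 684), (423, 374, 16)] [(145, 12, 282), (173, 20, 1168), (193, 3, 33), (215, 18, 1178), (192, 15, 6), (191, 36, 63), (629, 100, 2243), (55, 120, 14594), (53, 48, 10), (61, 55, 21), (67, 55, 10), (322, 99, 6), (256, 101, 20), (295, 100, 17), (390, 158, 83), (380, 161, 18), (343, 170, 9), (353, 170, 9), (387, 178, 11), (387, 191, 8), (6, 190, 6), (268, 197, 23), (277, 197, 31), (327, 204, 14), (379, 285, 8834), (617, 224, 2188), (263, 207, 34), (272, 206, 35), (316, 210, 15), (324, 213, 6), (600, 231, 7), (601, 238, 6), (604, 260, 6), (564, 283, 236), (510, 284, 86), (552, 290, 318), (513, 275, 8), (571, 281, 9), (514, 286, 11), (573, 296, 9), (515, 298, 10), (560, 306, 46), (574, 308, 16), (515, 311, 38), (554, 323, 20), (518, 327, 9), (543, 343, 231), (519, 336, 7), (594, 335, 19), (556, 351, 166), (579, 344, 12), (507, 349, 7)]
```

View pics/p1.png

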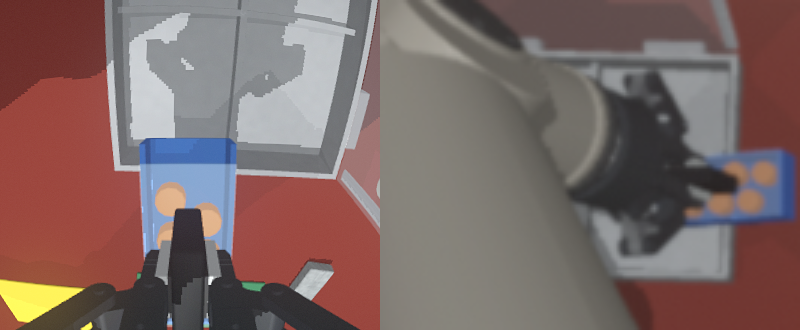

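The tablets are still resting at 18°: in the left (wrist) half of p1 the front ones are at about (170,200) and (208,220), and the mouth edge is at row 140 over the near -y cell. I'll lower, tilt further and track the blobs.

Request:
{"method": "apply_moves", "body": {"moves": [[0, 0, 0, 0.001, 0, 0.004, -1], [0, 0, 0, 0.002, 0, 0.006, -1], [0, 0, 0, 0.002, 0, 0.006, -1], [0, -0.2, 0, 0.001, 0, 0.003, -1], [0, -0.3, 0, 0, 0, 0, -1], [0, -0.3, 0, 0, 0, 0, -1], [0, -0.2, 0, 0, 0, 0, -1], [0, 0, 0, 0, 0, 0, -1]]}}

```text
clock: 9.82
tcp_pos: [0.4994, 0.0598, 0.1217]
orientation: [1.991, 1.99, -0.425]
contact_force: [0.4, 1.1, -2.9]
grip_width: 0.0135
gripper_force: 49.0
```

```bash
cat > st.py <<'E'
from h import *
po=wpose();p,Q=po;im=grab_frame("wrist");o=telemetry.get_obs()
z=Q.as_matrix()[:,2];x=Q.as_matrix()[:,0]
m=np.array([.058,0,.036]);print("t",round(o["clock"],2),"tcp",p.round(4),"tilt",round(np.degrees(-np.arcsin(x[2])),1),"mouth",(p+Q.apply(m)).round(3))
hsv=cv2.cvtColor(im,cv2.COLOR_BGR2HSV);M=cv2.inRange(hsv,(4,70,100),(20,255,255))
for u,v,a in blobs(M,60):
    oo,d=wray([u,v],po);o1=Q.inv().apply(oo-p);d1=Q.inv().apply(d[0]);q=o1+d1*((.022-o1[2])/d1[2])
    w=oo+d[0]*((.019-oo[2])/d[0][2])
    ins=abs(q[1])<.03 and -.07<q[0]<.075
    tr=.43<w[0]<.65 and .03<w[1]<.32
    if ins or tr: print(("IN?" if ins else ""),("TRAY?" if tr else ""),(u,v,a),"tool",(q[:2]*1000).round(0),"world",w[:2].round(3))
import sys
if len(sys.argv)>1: cv2.imwrite(sys.argv[1],im)
E
python3 st.py
```

```text
t 9.87 tcp [0.4994 0.0598 0.1217] tilt 24.0 mouth [0.499 0.098 0.065]
IN?  (300, 192, 794) tool [ 28. -10.] world [0.484 0.014]
IN?  (338, 213, 601) tool [15. 11.] world [ 0.518 -0.011]
IN?  (295, 230, 303) tool [  5. -13.] world [ 0.477 -0.035]
IN?  (342, 240, 68) tool [-2. 14.] world [ 0.523 -0.05 ]
```

Request:
{"method": "apply_moves", "body": {"moves": [[0, -0.25, 0, 0, 0, 0, -1], [0, -0.25, 0, 0, 0, 0, -1], [0, 0, 0, 0, 0, 0, -1], [0, 0, 0, 0, 0, 0, -1], [0, 0, 0, 0.004, 0, 0, -1], [0, 0, 0, -0.004, 0, 0, -1], [0, 0, 0, 0, 0, 0, -1], [0, 0, 0, 0, 0, 0, -1]]}}

```text
clock: 10.53
tcp_pos: [0.4997, 0.0581, 0.1226]
orientation: [1.962, 1.956, -0.471]
contact_force: [-0.4, 0.1, -2.8]
grip_width: 0.0133
gripper_force: 49.0
```

```bash
python3 st.py
```

```text
t 10.58 tcp [0.4997 0.0581 0.1226] tilt 27.0 mouth [0.5   0.093 0.064]
 TRAY? (302, 93, 711) tool [82. -8.] world [0.489 0.099]
IN? TRAY? (335, 159, 823) tool [47.  9.] world [0.513 0.041]
IN?  (299, 186, 799) tool [ 31. -11.] world [0.483 0.011]
IN?  (338, 205, 721) tool [20. 11.] world [ 0.518 -0.013]
IN?  (295, 225, 456) tool [  8. -13.] world [ 0.477 -0.041]
IN?  (340, 235, 191) tool [ 2. 13.] world [ 0.522 -0.057]
```

```bash
python3 st.py|sed -n 1,4p
```

```text
t 10.63 tcp [0.4997 0.0582 0.1226] tilt 27.0 mouth [0.5   0.094 0.064]
 TRAY? (302, 66, 612) tool [96. -8.] world [0.489 0.119]
IN? TRAY? (335, 155, 825) tool [49.  9.] world [0.513 0.045]
IN?  (299, 183, 797) tool [ 33. -11.] world [0.483 0.015]
```

Tablet 1 is in the near -y cell and the rest are creeping at about 40 mm/s. I'll hold briefly for tablet 2, then tip back.

Request:
{"method": "apply_moves", "body": {"moves": [[0, 0, 0, 0, 0, 0, -1], [0, 0, 0, 0, 0, 0, -1], [0, 0, 0, 0, 0, 0, -1], [0, 0.6, 0, 0, 0, 0, -1], [0, 1, 0, 0, 0, 0, -1], [0, 1, 0, 0, 0, 0, -1], [0, 1, 0, 0, 0, 0, -1], [0, 0.6, 0, 0, 0, 0, -1]]}}

```text
clock: 11.3
tcp_pos: [0.5001, 0.0567, 0.123]
orientation: [2.212, 2.201, -0.029]
contact_force: [0.0, -0.4, -2.5]
grip_width: 0.0131
gripper_force: 49.0
```

```bash
python3 st.py; python3 st.py|tail -5
```

```text
t 11.35 tcp [0.5001 0.0567 0.123 ] tilt 1.6 mouth [0.5   0.114 0.085]
IN? TRAY? (304, 113, 404) tool [71. -7.] world [0.49  0.122]
IN? TRAY? (328, 116, 399) tool [70.  5.] world [0.508 0.119]
IN? TRAY? (298, 146, 844) tool [ 54. -11.] world [0.484 0.095]
IN? TRAY? (336, 171, 819) tool [40. 10.] world [0.515 0.075]
IN? TRAY? (298, 198, 774) tool [ 24. -11.] world [0.483 0.051]
IN? TRAY? (338, 216, 551) tool [14. 11.] world [0.517 0.035]
IN? TRAY? (328, 113, 399) tool [71.  5.] world [0.508 0.119]
IN? TRAY? (298, 143, 821) tool [ 55. -11.] world [0.484 0.095]
IN? TRAY? (336, 168, 816) tool [42. 10.] world [0.515 0.074]
IN? TRAY? (298, 196, 792) tool [ 26. -11.] world [0.483 0.051]
IN? TRAY? (337, 214, 577) tool [15. 11.] world [0.516 0.034]
```

Tablets 1 and 2 are in the near -y cell and four remain. I'll slide sideways to the far -y cell.

Request:
{"method": "apply_moves", "body": {"moves": [[0, 0, 0, 0, 0.004, 0, -1], [0, 0, 0, 0, 0.008, 0, -1], [0, 0, 0, 0, 0.012, 0, -1], [0, 0, 0, 0, 0.015, 0, -1], [0, 0, 0, 0, 0.016, 0, -1], [0, 0, 0, 0, 0.014, 0, -1], [0, 0, 0, 0, 0.009, 0, -1], [0, 0, 0, 0, 0.005, 0, -1]]}}

```text
clock: 12.07
tcp_pos: [0.584, 0.0602, 0.1221]
orientation: [2.206, 2.205, -0.034]
contact_force: [-0.9, -0.5, -2.8]
grip_width: 0.0135
gripper_force: 49.0
```

```bash
python3 st.py pics/w3.png
```

```text
t 12.12 tcp [0.584  0.0602 0.1221] tilt 1.8 mouth [0.584 0.117 0.084]
 TRAY? (216, 121, 832) tool [ 69. -56.] world [0.502 0.121]
IN? TRAY? (298, 144, 846) tool [ 55. -11.] world [0.568 0.1  ]
IN? TRAY? (336, 168, 818) tool [42. 10.] world [0.599 0.081]
IN? TRAY? (298, 196, 801) tool [ 26. -11.] world [0.567 0.056]
IN? TRAY? (338, 214, 575) tool [15. 11.] world [0.601 0.04 ]
```

View pics/w3.png

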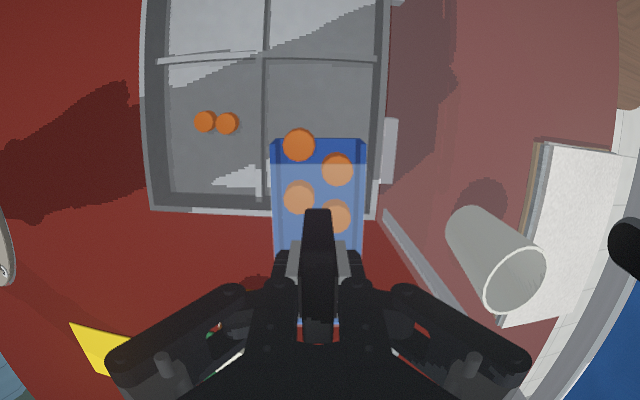

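w3 shows two tablets lying in the near -y cell at (205,121) and (228,123). The next tablet sits at the mouth at (298,144), over the far cell, so I'll give it a short tip.

Request:
{"method": "apply_moves", "body": {"moves": [[0, -0.8, 0, 0, 0, 0, -1], [0, -1, 0, 0, 0, 0, -1], [0, -1, 0, 0, 0, 0, -1], [0, -1, 0, 0, 0, 0, -1], [0, -0.5, 0, 0, 0, 0, -1], [0, 0, 0, 0, 0, 0, -1], [0, 0.8, 0, 0, 0, 0, -1], [0, 0.8, 0, 0, 0, 0, -1]]}}

```text
clock: 12.78
tcp_pos: [0.5822, 0.061, 0.1219]
orientation: [2.053, 2.057, -0.32]
contact_force: [0.6, -1.0, -2.2]
grip_width: 0.0136
gripper_force: 49.0
```

```bash
python3 st.py
```

```text
t 12.83 tcp [0.5822 0.061  0.1219] tilt 17.7 mouth [0.582 0.105 0.07 ]
 TRAY? (331, 68, 550) tool [95.  7.] world [0.591 0.134]
 TRAY? (208, 89, 1017) tool [ 87. -60.] world [0.502 0.122]
 TRAY? (299, 102, 883) tool [ 77. -10.] world [0.568 0.109]
IN? TRAY? (331, 146, 842) tool [54.  7.] world [0.592 0.073]
```

```bash
python3 st.py pics/w4.png
```

```text
t 12.88 tcp [0.5833 0.0549 0.1235] tilt 17.6 mouth [0.584 0.099 0.072]
 TRAY? (329, 59, 538) tool [100.   6.] world [0.592 0.134]
 TRAY? (297, 62, 566) tool [ 99. -11.] world [0.57  0.132]
 TRAY? (205, 82, 1009) tool [ 91. -61.] world [0.501 0.122]
 TRAY? (301, 91, 529) tool [83. -9.] world [0.572 0.111]
IN? TRAY? (330, 128, 929) tool [63.  6.] world [0.593 0.081]
```

View pics/w4.png

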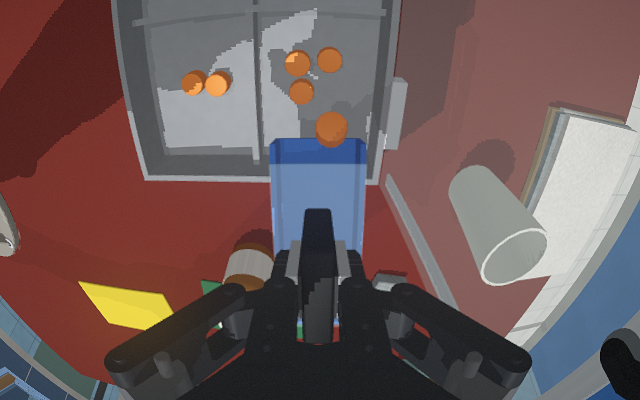

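w4 shows three tablets in the far -y cell at (297,62), (329,60) and (301,91), and the last one toppling out at (331,129). They ran faster than I judged, so the split is 2 and 4 with both +y cells empty. I'll stand the shaker back first, then move two tablets across with the fingers.

Request:
{"method": "apply_moves", "body": {"moves": [[0, 0, 0, 0, 0, -0.005, -1], [0, 0, 0, 0, 0, -0.01, -1], [0, 0.94, 0, 0, 0, -0.01, -1], [0, 1, 0, 0, 0, -0.01, -1], [0, 1, 0, 0, 0, -0.01, -1], [0, 0, 0, 0, 0, -0.01, -1], [0, 0, 0, 0, 0, -0.01, -1], [0, 0, 0, 0, 0, -0.005, -1]]}}

```text
clock: 13.55
tcp_pos: [0.5829, 0.0713, 0.1927]
orientation: [2.217, 2.216, -0.007]
contact_force: [-0.0, 0.2, -2.2]
grip_width: 0.0134
gripper_force: 49.1
```

```bash
python3 st.py pics/w5.png; python3 -c "
from h import *
need([.512,-.191,.19],-.14)"
```

```text
t 13.6 tcp [0.5829 0.0713 0.1927] tilt 0.4 mouth [0.583 0.129 0.156]
 TRAY? (301, 100, 244) tool [78. -9.] world [0.566 0.148]
IN? TRAY? (326, 114, 247) tool [71.  4.] world [0.591 0.134]
 TRAY? (238, 128, 506) tool [ 64. -43.] world [0.5   0.121]
IN? TRAY? (306, 133, 122) tool [61. -6.] world [0.571 0.114]
IN? TRAY? (328, 134, 89) tool [60.  5.] world [0.593 0.113]
tcp [0.5832 0.0722 0.1931] tool shift mm [-263.1  -71.5    4.8] x az 1.5718 tilt z [ 0.002 -0.007 -1.   ] turn z units 16.35
```

The shaker is empty, so I'll return it to the mat.

Request:
{"method": "apply_moves", "body": {"moves": [[0, 0.07, 0, -0.016, -0.004, 0, -1], [0, 0, 0, -0.035, -0.01, 0, -1], [0, 0, 0, -0.035, -0.01, 0, -1], [0, 0, 0, -0.035, -0.01, 0, -1], [0, 0, 0, -0.035, -0.01, 0, -1], [0, 0, 0, -0.035, -0.01, 0, -1], [0, 0, 0, -0.035, -0.01, 0, -1], [0, 0, 0, -0.035, -0.007, 0, -1]]}}

```text
clock: 14.27
tcp_pos: [0.5104, -0.1904, 0.1905]
orientation: [-2.218, -2.223, 0.002]
contact_force: [0.7, 0.6, -2.2]
grip_width: 0.0137
gripper_force: 49.0
```

Request:
{"method": "apply_moves", "body": {"moves": [[0, 0, 1, 0, 0, 0, -1], [0, 0, 1, 0, 0, 0, -1], [0, 0, 1, 0, 0, 0, -1], [0, 0, 1, 0, 0, 0, -1], [0, 0, 1, 0, 0, 0, -1], [0, 0, 1, 0, 0, 0, -1], [0, 0, 1, 0, 0, 0, -1], [0, 0, 1, 0, 0, 0, -1]]}}

```text
clock: 14.93
tcp_pos: [0.5115, -0.1887, 0.1903]
orientation: [-2.934, -1.121, 0.002]
contact_force: [-0.4, 0.0, -1.8]
grip_width: 0.0136
gripper_force: 49.0
```

Request:
{"method": "apply_moves", "body": {"moves": [[0, 0, 1, 0, 0, 0.01, -1], [0, 0, 1, 0, 0, 0.01, -1], [0, 0, 1, 0, 0, 0.01, -1], [0, 0, 1, 0, 0, 0.01, -1], [0, 0, 1, 0, 0, 0.01, -1], [0, 0, 1, 0, 0, 0.01, -1], [0, 0, 1, 0, 0, 0.01, -1], [0, 0, 1, 0, 0, 0.01, -1]]}}

```text
clock: 15.6
tcp_pos: [0.5116, -0.1885, 0.1099]
orientation: [-3.136, 0.169, 0.003]
contact_force: [0.3, -0.3, -1.6]
grip_width: 0.0131
gripper_force: 49.0
```

```bash
python3 -c "
from h import *
need([.512,-.191,.0455],-.14);o=telemetry.get_obs();print(o['joints'].round(2))
po=wpose();im=grab_frame('wrist');t=grab_frame('top')
for c in ('scene','top'):
  grab_frame(c)
  for i in range(1):
    for s in silhouettes('tablet1',c): print(c,round(s['p'],2),np.round(s['extent'],0),onz(c,s['extent'][:2],.014)[0][:2].round(3))
"
```

```text
tcp [ 0.5116 -0.1885  0.1099] tool shift mm [ 0.8  2.5 64.4] x az -0.1075 tilt z [-0.002  0.001 -1.   ] turn z units 0.31
[ 0.3   0.42 -0.07  1.97  0.04  0.76 -1.48]
scene 0.58 [371. 180.   5.  12.] [0.511 0.121]
scene 0.5 [279. 242.  75.  55.] [ 0.545 -0.207]
top 0.74 [204. 133. 126.  50.] [0.709 0.219]
top 0.58 [238. 213.   8.   6.] [0.493 0.126]
top 0.57 [235. 175.   4.   8.] [0.593 0.136]
top 0.49 [246. 174.  12.   6.] [0.595 0.108]
top 0.45 [230. 184.   7.   4.] [0.569 0.147]
top 0.43 [243. 183.   1.   5.] [0.571 0.113]
top 0.41 [242. 206.   8.  10.] [0.512 0.115]
```

Request:
{"method": "apply_moves", "body": {"moves": [[0, 0, 0.31, 0.001, 0.0025, 0.014, -1], [0, 0, 0, 0, 0, 0.015, -1], [0, 0, 0, 0, 0, 0.015, -1], [0, 0, 0, 0, 0, 0.01, -1], [0, 0, 0, 0, 0, 0.006, -1], [0, 0, 0, 0, 0, 0.0035, -1], [0, 0, 0, 0, 0, 0.001, -1], [0, 0, 0, 0, 0, 0.001, -1]]}}

```text
clock: 16.57
tcp_pos: [0.5122, -0.1938, 0.0457]
orientation: [-3.133, 0.219, -0.001]
contact_force: [0.2, -0.5, -1.7]
grip_width: 0.0134
gripper_force: 49.1
```

Request:
{"method": "apply_moves", "body": {"moves": [[0, 0, 0, 0, 0, 0, -1], [0, 0, 0, 0, 0, 0, -0.6], [0, 0, 0, 0, 0, 0, -0.3], [0, 0, 0, 0, 0, 0, 0], [0, 0, 0, 0, 0, 0, 0.2], [0, 0, 0, 0, 0, -0.005, 0.2], [0, 0, 0, 0, 0, -0.02, 0.2], [0, 0, 0, 0, 0, -0.035, 0.2]]}}

```text
clock: 17.23
tcp_pos: [0.5092, -0.193, 0.1033]
orientation: [-3.131, 0.218, 0.01]
contact_force: [1.1, 0.5, -0.2]
grip_width: 0.0511
gripper_force: 0.0
```

Request:
{"method": "apply_moves", "body": {"moves": [[0, 0, 0, 0, 0, -0.035, 0], [0, 0, 0, 0, 0, -0.035, 0], [0, 0, 0, 0, 0, -0.01, 0], [0, 0, 0, 0, 0, 0, 0], [0, 0, 0, 0, 0, 0, 0], [0, 0, 0, 0, 0, 0, 0], [0, 0, 0, 0, 0, 0, 0], [0, 0, 0, 0, 0, 0, 0]]}}

```text
clock: 17.9
tcp_pos: [0.5108, -0.1936, 0.1837]
orientation: [-3.132, 0.219, 0.004]
contact_force: [-0.4, 0.1, 0.4]
grip_width: 0.0427
gripper_force: 0.0
```

```bash
python3 - <<'E'
from fit import *
po=wpose();need([.512,-.191,.0455],-.14);im=grab_frame("wrist");t=grab_frame("top");s=grab_frame("scene")
def best(t,cam,near):
    L=[s for s in silhouettes(t,cam) if abs(np.array(s["extent"][:2])-near).max()<25];return L[0]["mask"]
try:
    ss=best("shaker","scene",(275,230));sh=np.vstack([box(-58,58,-25,25,0,29),box(-25,25,-7,7,29,79)])
    print("shaker",fit(lambda q:place(sh,q,.004),dict(scene=ss),[.51,-.19,-.14],[.01,.01,.05]))
except Exception as e: print(e)
for P in([-.025,0,.083],[.025,0,.083],[.058,.025,.008],[.058,-.025,.008],[-.058,.025,.033]):
    q=[.5123,-.1902,-.14];c,s_=np.cos(q[2]),np.sin(q[2]);print(wproj([q[0]+P[0]*c-P[1]*s_,q[1]+P[0]*s_+P[1]*c,P[2]],po).round(1))
cv2.imwrite("pics/w6.png",np.hstack([im[60:310,180:460],cv2.resize(s[90:250,220:480],(410,250))]))
E
```

```text
tcp [ 0.5108 -0.1936  0.1837] tool shift mm [  1.2  -2.6 138.2] x az -0.1396 tilt z [-0.003  0.002 -1.   ] turn z units 0.0
shaker (array([ 0.5105, -0.1973, -0.181 ]), np.float64(0.08))
[[313.3 222.9]]
[[313.  165.2]]
[[289.5 118.4]]
[[338.6 118.3]]
[[290.1 233.3]]
```

View pics/w6.png

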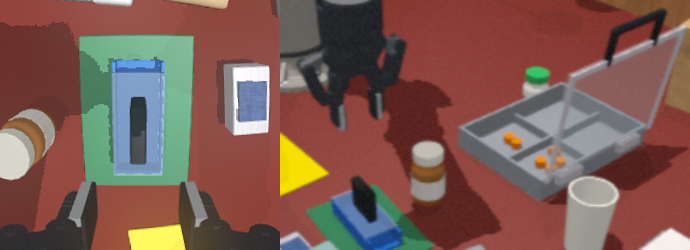

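The left crop of w6 shows the shaker standing centred on its mat (mat cols 80-193, shaker 112-165). The right crop shows two tablets in the near -y cell and four in the far one. I'll go above the far cell, oriented to take tablets A and D together.

Request:
{"method": "apply_moves", "body": {"moves": [[0, 0, 0, 0.003, -0.032, 0, 0], [0, 0, 0, 0.003, -0.032, 0, 0], [0, 0, 0, 0.003, -0.032, 0, 0], [0, 0, 0, 0.003, -0.032, 0, 0], [0, 0, 0, 0.003, -0.032, 0, 0], [0, 0, 0, 0.003, -0.032, 0, 0], [0, 0, 0, 0.003, -0.032, 0, 0], [0, 0, 0, 0.003, -0.032, 0, 0]]}}

```text
clock: 18.77
tcp_pos: [0.5713, 0.0578, 0.1853]
orientation: [-3.133, 0.219, 0.0]
contact_force: [0.5, -0.4, 0.6]
grip_width: 0.0429
gripper_force: 0.0
```

Request:
{"method": "apply_moves", "body": {"moves": [[0, 0, 0, 0.0025, -0.028, 0, 0.1], [0, 0, 0, 0.0025, -0.028, 0, 0.1], [0, 0, -1, 0, 0, 0, 0.1], [0, 0, -1, 0, 0, 0, 0.1], [0, 0, -1, 0, 0, 0, 0.1], [0, 0, -1, 0, 0, 0, 0.1], [0, 0, -1, 0, 0, 0, 0.1], [0, 0, -1, 0, 0, 0, 0.1]]}}

```text
clock: 19.43
tcp_pos: [0.5838, 0.111, 0.1852]
orientation: [-3.045, -0.768, 0.0]
contact_force: [-0.2, 0.2, 0.4]
grip_width: 0.0468
gripper_force: 0.0
```

Request:
{"method": "apply_moves", "body": {"moves": [[0, 0, -1, 0, 0, 0, 0.1], [0, 0, -1, 0, 0, 0, 0.1], [0, 0, -1, 0, 0, 0, 0.1], [0, 0, -1, 0, 0, 0, 0.1], [0, 0, -1, 0, 0, 0, 0.1], [0, 0, -1, 0, 0, 0, 0.1], [0, 0, -1, 0, 0, 0, 0.1], [0, 0, -0.3, 0, 0, 0, 0.1]]}}

```text
clock: 20.1
tcp_pos: [0.5838, 0.1109, 0.1852]
orientation: [-2.539, -1.848, -0.0]
contact_force: [-0.7, 0.0, -0.8]
grip_width: 0.047
gripper_force: 0.0
```

```bash
cat > tab.py <<'E'
from h import *
def tabs():
    po=wpose();im=grab_frame("wrist");out=[]
    hsv=cv2.cvtColor(im,cv2.COLOR_BGR2HSV);M=cv2.inRange(hsv,(4,110,100),(20,255,255))
    for u,v,a in blobs(M,40):
        w=wonz([u,v],po,.014)[0]
        if .43<w[0]<.65 and .03<w[1]<.32: print("blob",(u,v,a),w[:2].round(4))
    n=0
    for s in silhouettes("tablet1","wrist"):
        w=wonz(s["extent"][:2],po,.014)[0]
        if s["p"]>.25 and .43<w[0]<.65: print("net",round(s["p"],2),np.round(s["extent"],1),w[:2].round(4))
    return im,po
if __name__=="__main__":
    need([.583,.1105,.006],np.radians(78));im,po=tabs();cv2.imwrite("pics/wt.png",im)
    g=cv2.cvtColor(im,cv2.COLOR_BGR2HSV)
    # predicted tray features for check
    for P in([.541,.174,.022],[.446,.049,.04],[.541,.05,.022]): print(P,wproj(P,po).round(1))
E
python3 tab.py
```

```text
tcp [0.5838 0.1109 0.1852] tool shift mm [ -0.8  -0.5 179.2] x az 1.2583 tilt z [-0.     0.001 -1.   ] turn z units -0.98
blob (290, 147, 237) [0.5659 0.1485]
blob (318, 153, 246) [0.5912 0.1337]
blob (328, 175, 244) [0.594  0.1083]
blob (307, 180, 244) [0.5714 0.1099]
blob (241, 191, 480) [0.4996 0.1206]
net 0.72 [291.9 147.3  16.7  20.6] [0.5677 0.1476]
net 0.66 [310.7 182.   16.2  17.8] [0.5744 0.1067]
net 0.63 [320.4 151.2  16.9  16.3] [0.5941 0.1347]
net 0.62 [249.9 189.5  20.7  15.2] [0.5097 0.1191]
net 0.57 [330.1 176.2  18.5  22.6] [0.5957 0.1064]
net 0.54 [233.8 194.6  14.   19.9] [0.4902 0.1194]
[0.541, 0.174, 0.022] [[257.7 132.4]]
[0.446, 0.049, 0.04] [[218.1 270. ]]
[0.541, 0.05, 0.022] [[297.9 240.6]]
```

```bash
python3 - <<'E'
from h import *
Q=R.from_rotvec([2.206,2.205,-.034]);po=(np.array([.584,.0602,.1221]),Q)
print(wonz([[264,59],[262,195]],po,.022),wonz([[150,210],[377,218],[143,8]],po,.04))
E
```

```text
[[0.54310751 0.16814547 0.022     ]
 [0.5376128  0.05838009 0.022     ]] [[0.43946835 0.05122593 0.04      ]
 [0.63083375 0.04532948 0.04      ]
 [0.44786903 0.21955548 0.04      ]]
```

Request:
{"method": "apply_moves", "body": {"moves": [[0, 0, -0.9, 0, 0, 0.02, 0.1], [0, 0, -0.9, 0, 0, 0.02, 0.1], [0, 0, -0.85, 0, 0, 0.02, 0.1], [0, 0, 0, 0, 0, 0.02, 0.1], [0, 0, 0, 0, 0, 0.02, 0.1], [0, 0, 0, 0, 0, 0.015, 0.1], [0, 0, 0, 0, 0, 0, 0.1], [0, 0, 0, 0, 0, 0, 0.1]]}}

```text
clock: 20.87
tcp_pos: [0.5834, 0.1111, 0.07]
orientation: [-2.265, -2.174, 0.001]
contact_force: [0.2, -0.4, 1.0]
grip_width: 0.0469
gripper_force: 0.0
```

```bash
sed -i 's/need(.*);im/need([.583,.1085,.006],np.radians(88));im/' tab.py; python3 tab.py
```

```text
tcp [0.5834 0.1111 0.07  ] tool shift mm [-2.7 -0.2 64. ] x az 1.5298 tilt z [-0.002  0.001 -1.   ] turn z units -0.06
blob (290, 165, 621) [0.5664 0.1479]
blob (329, 184, 620) [0.5915 0.1339]
blob (201, 207, 1123) [0.4998 0.1209]
blob (301, 218, 590) [0.5715 0.1103]
blob (334, 220, 590) [0.5942 0.1079]
net 0.9 [336.5 222.5  26.8  32.6] [0.5959 0.1059]
net 0.77 [303.5 219.9  26.3  29.3] [0.5731 0.1088]
net 0.7 [188.6 208.6  27.7  25.2] [0.4896 0.12  ]
net 0.62 [329.6 183.9  23.9  29.1] [0.5919 0.1339]
net 0.56 [292.6 165.7  28.8  26.4] [0.5681 0.1473]
[0.541, 0.174, 0.022] [[246.1 129. ]]
[0.446, 0.049, 0.04] [[147.7 305.2]]
[0.541, 0.05, 0.022] [[265.6 296.4]]
```

Request:
{"method": "apply_moves", "body": {"moves": [[0, 0, 0, -0.0025, 0, 0.018, 0.1], [0, 0, 0, 0, 0, 0.018, 0.1], [0, 0, 0, 0, 0, 0.014, 0.1], [0, 0, 0, 0, 0, 0.008, 0.1], [0, 0, 0, 0, 0, 0.004, 0.1], [0, 0, 0, 0, 0, 0.002, 0.1], [0, 0, 0, 0, 0, 0, 0.1], [0, 0, 0, 0, 0, 0, 0.1]], "grip_force": 30}}

```text
clock: 21.63
tcp_pos: [0.5834, 0.109, 0.0068]
orientation: [-2.265, -2.176, -0.0]
contact_force: [-3.5, -0.2, 0.5]
grip_width: 0.0471
gripper_force: 0.0
```

```bash
python3 tab.py
```

```text
tcp [0.5834 0.109  0.0068] tool shift mm [-0.5 -0.4  0.8] x az 1.5309 tilt z [-0.001  0.001 -1.   ] turn z units -0.05
blob (278, 189, 1336) [0.5666 0.1479]
blob (334, 216, 1308) [0.5918 0.1337]
blob (163, 243, 2008) [0.5009 0.1208]
blob (294, 261, 1180) [0.5714 0.1102]
blob (340, 262, 1172) [0.5944 0.1087]
net 0.94 [177.2 245.   38.7  39.8] [0.5095 0.1197]
net 0.85 [295.4 263.9  37.4  42.7] [0.5719 0.1085]
net 0.84 [342.1 264.4  37.2  43.3] [0.5954 0.1072]
net 0.76 [279.2 189.9  39.1  43.4] [0.5671 0.1475]
net 0.75 [337.1 214.2  36.1  43.7] [0.5933 0.1345]
net 0.67 [147.1 241.2  32.1  38. ] [0.4907 0.1217]
[0.541, 0.174, 0.022] [[213.  138.5]]
[0.446, 0.049, 0.04] [[108.  357.1]]
[0.541, 0.05, 0.022] [[250.3 354.2]]
```

Request:
{"method": "apply_moves", "body": {"moves": [[0, 0, 0, 0, 0, 0, 0], [0, 0, 0, 0, 0, 0, -0.1], [0, 0, 0, 0, 0, 0, -0.2], [0, 0, 0, 0, 0, 0, -1], [0, 0, 0, 0, 0, 0, -1], [0, 0, 0, 0, 0, 0, -1], [0, 0, 0, 0, 0, -0.003, -1], [0, 0, 0, 0, 0, -0.005, -1]]}}

```text
clock: 22.4
tcp_pos: [0.5834, 0.1086, 0.0143]
orientation: [-2.265, -2.176, 0.0]
contact_force: [-0.2, 0.1, -0.4]
grip_width: 0.0333
gripper_force: 29.8
```

```bash
python3 tab.py; python3 -c "
from h import *
o=telemetry.get_obs();print(o['grip_width'],o['gripper_force'],o['contact_force'])"
```

```text
tcp [0.5834 0.1086 0.0143] tool shift mm [-0.1 -0.4  8.3] x az 1.5306 tilt z [-0.001  0.001 -1.   ] turn z units -0.05
blob (279, 184, 1202) [0.5662 0.1479]
blob (333, 210, 1184) [0.5918 0.1335]
blob (168, 236, 1875) [0.5007 0.1211]
blob (317, 261, 2331) [0.5827 0.1051]
net 0.96 [183.8 239.2  39.5  35.9] [0.5103 0.1192]
net 0.95 [334.9 208.9  35.1  41.1] [0.5927 0.1341]
net 0.73 [281.4 183.1  36.1  40. ] [0.5674 0.1483]
net 0.69 [334.9 262.4  35.2  43.3] [0.5921 0.1038]
net 0.67 [152.4 237.   33.7  37.8] [0.4899 0.1204]
net 0.63 [299.9 260.6  36.1  40.9] [0.5737 0.1057]
[0.541, 0.174, 0.022] [[218.1 135.5]]
[0.446, 0.049, 0.04] [[112.9 349.3]]
[0.541, 0.05, 0.022] [[252.2 345.2]]
0.03374612289996874 29.81990396976471 [ 0.65869934  0.00770776 -0.11440524]
```

Request:
{"method": "apply_moves", "body": {"moves": [[0, 0, 0, 0, 0, -0.006, -1], [0, 0, 0, 0, 0, -0.01, -1], [0, 0, 0, 0, 0, -0.012, -1], [0, 0, 0, 0, 0, -0.012, -1], [0, 0, 0, 0, 0, -0.008, -1], [0, 0, 0, 0, 0, -0.004, -1], [0, 0, 0, 0, 0, 0, -1], [0, 0, 0, 0, 0, 0, -1]]}}

```text
clock: 23.17
tcp_pos: [0.5838, 0.1085, 0.0668]
orientation: [-2.265, -2.176, -0.002]
contact_force: [-0.3, -0.3, -0.4]
grip_width: 0.0332
gripper_force: 29.9
```

```bash
sed -i 's/need(.*);im/need([.542,.235,.055],np.radians(88));im/' tab.py; python3 tab.py
python3 - <<'E'
from h import *
# divider position at +y half: look for darker line along rows in wt.png, sample along world x at y=.235 on z=.022
im=cv2.imread("pics/wt.png");po=wpose();g=cv2.cvtColor(im,cv2.COLOR_BGR2GRAY)
for y in(.2,.22,.235,.26):
    xs=np.arange(.515,.572,.002);uv=wproj([[x,y,.022] for x in xs],po).astype(np.float32)
    print(y,[int(v) for v in cv2.remap(g,uv[:,0],uv[:,1],1)[:,0]])
E
```

```text
tcp [0.5838 0.1085 0.0668] tool shift mm [124.7 -46.9  11.9] x az 1.5305 tilt z [ 0.     0.001 -1.   ] turn z units -0.05
blob (288, 162, 644) [0.5661 0.148 ]
blob (328, 182, 639) [0.5914 0.1336]
blob (198, 206, 1153) [0.4996 0.1203]
blob (317, 261, 2331) [0.5818 0.0751]
net 0.95 [337.2 261.7  35.7  44.6] [0.5963 0.0738]
net 0.94 [212.5 209.6  24.2  32.1] [0.5103 0.1173]
net 0.7 [185.  206.3  26.6  29.2] [0.4893 0.1204]
net 0.67 [329.5 180.3  26.2  30.4] [0.5924 0.1347]
net 0.59 [300.8 262.5  35.8  42.8] [0.57   0.0743]
net 0.57 [290.4 161.2  26.5  32.3] [0.5677 0.1484]
[0.541, 0.174, 0.022] [[243.8 125.4]]
[0.446, 0.049, 0.04] [[144.2 305. ]]
[0.541, 0.05, 0.022] [[263.8 296.2]]
0.2 [180, 180, 182, 181, 181, 180, 179, 179, 180, 180, 183, 184, 182, 185, 94, 95, 120, 185, 183, 183, 184, 173, 131, 131, 133, 133, 133, 134, 134]
0.22 [177, 178, 178, 176, 176, 178, 179, 179, 179, 181, 180, 179, 180, 180, 129, 96, 116, 177, 180, 181, 181, 180, 181, 181, 180, 180, 180, 181, 181]
0.235 [175, 177, 176, 176, 175, 177, 176, 177, 177, 177, 176, 177, 173, 174, 167, 92, 103, 122, 178, 178, 177, 177, 178, 177, 175, 175, 175, 176, 178]
0.26 [0, 0, 0, 0, 0, 0, 0, 0, 0, 0, 0, 0, 0, 0, 0, 0, 0, 0, 0, 0, 0, 0, 0, 0, 0, 0, 0, 0, 0]
```

Both tablets are held: they stay fixed in the wrist view while the rest recede. I'll carry them over the x-divider of the +y half and lower them.

Request:
{"method": "apply_moves", "body": {"moves": [[0, 0, 0, 0.006, -0.002, 0, -1], [0, 0, 0, 0.014, -0.005, 0, -1], [0, 0, 0, 0.02, -0.0074, 0, -1], [0, 0, 0, 0.022, -0.008, 0, -1], [0, 0, 0, 0.022, -0.008, 0, -1], [0, 0, 0, 0.02, -0.008, 0, -1], [0, 0, 0, 0.014, -0.005, 0, -1], [0, 0, 0, 0.007, -0.003, 0, -1]]}}

```text
clock: 23.93
tcp_pos: [0.5408, 0.2389, 0.0664]
orientation: [-2.26, -2.179, -0.002]
contact_force: [0.7, 0.7, -0.2]
grip_width: 0.0337
gripper_force: 29.9
```

Request:
{"method": "apply_moves", "body": {"moves": [[0, 0, 0, 0, 0, 0.006, -1], [0, 0, 0, 0, 0, 0.01, -1], [0, 0, 0, 0, 0, 0.01, -1], [0, 0, 0, 0, 0, 0.006, -1], [0, 0, 0, 0, 0, 0.003, -1], [0, 0, 0, 0, 0, 0, -1], [0, 0, 0, 0, 0, 0, -1], [0, 0, 0, 0, 0, 0, -1]]}}

```text
clock: 24.6
tcp_pos: [0.5428, 0.2354, 0.0319]
orientation: [-2.266, -2.176, -0.002]
contact_force: [-0.4, -0.4, -0.6]
grip_width: 0.0337
gripper_force: 29.9
```

```bash
sed -i 's/need(.*);im/need([.5425,.235,.0275],np.radians(88));im/' tab.py; python3 tab.py
python3 - <<'E'
from h import *
im=cv2.imread("pics/wt.png");po=wpose();g=cv2.cvtColor(im,cv2.COLOR_BGR2GRAY)
for y in(.25,.265,.28):
    xs=np.arange(.521,.565,.002);uv=wproj([[x,y,.022] for x in xs],po).astype(np.float32)
    print(y,[int(v) for v in cv2.remap(g,uv[:,0],uv[:,1],1)[:,0]])
E
```

```text
tcp [0.5428 0.2354 0.0319] tool shift mm [-0.4 -0.3  4.4] x az 1.5302 tilt z [ 0.001  0.001 -1.   ] turn z units -0.05
blob (317, 261, 2342) [0.5416 0.2219]
blob (353, 336, 73) [0.5641 0.1591]
net 0.88 [337.6 262.3  37.6  43.4] [0.5538 0.2204]
net 0.87 [302.4 258.9  39.1  41.2] [0.5331 0.2236]
net 0.45 [354.2 335.5   8.9   7.7] [0.5649 0.1595]
[0.541, 0.174, 0.022] [[319.1 329.8]]
[0.446, 0.049, 0.04] [[218.6 435.3]]
[0.541, 0.05, 0.022] [[324.4 424.1]]
0.25 [145, 145, 147, 147, 146, 146, 147, 146, 146, 146, 147, 147, 133, 139, 147, 146, 147, 147, 146, 145, 145, 145]
0.265 [147, 147, 146, 145, 146, 147, 145, 145, 145, 145, 145, 144, 140, 147, 147, 145, 146, 145, 146, 146, 147, 146]
0.28 [145, 145, 145, 145, 146, 144, 145, 145, 146, 145, 144, 144, 145, 133, 144, 146, 145, 144, 144, 144, 143, 145]
```

Request:
{"method": "apply_moves", "body": {"moves": [[0, 0, 0, 0, 0, 0.002, -1], [0, 0, 0, 0, 0, 0.0015, -1], [0, 0, 0, 0, 0, 0, -1], [0, 0, 0, 0, 0, 0, 0.5], [0, 0, 0, 0, 0, 0, 0.5], [0, 0, 0, 0, 0, 0, 0.5], [0, 0, 0, 0, 0, -0.005, 0.5], [0, 0, 0, 0, 0, -0.015, 0.5]]}}

```text
clock: 25.37
tcp_pos: [0.5411, 0.2347, 0.0468]
orientation: [-2.264, -2.175, 0.004]
contact_force: [0.2, 0.1, 0.7]
grip_width: 0.0639
gripper_force: 0.0
```

Request:
{"method": "apply_moves", "body": {"moves": [[0, 0, 0, 0, 0, -0.02, 0.5], [0, 0, 0, 0, 0, -0.025, 0.5], [0, 0, 0, 0, 0, -0.03, 0.3], [0, 0, 0, 0, 0, -0.03, 0.3], [0, 0, 0, 0, 0, -0.03, 0.1], [0, 0, 0, -0.015, 0, -0.02, 0], [0, 0, 0, -0.03, 0, 0, 0], [0, 0, 0, -0.03, 0, 0, 0]]}}

```text
clock: 26.03
tcp_pos: [0.54, 0.1614, 0.2055]
orientation: [2.262, 2.179, 0.007]
contact_force: [0.6, -0.2, -0.5]
grip_width: 0.0427
gripper_force: 0.0
```

```bash
sed -i 's/need(.*);im/need([.5425,.235,.0275],np.radians(88));im/' tab.py; python3 tab.py
```

```text
tcp [0.54   0.1614 0.2055] tool shift mm [ 73.2  -1.  178.2] x az 1.5336 tilt z [ 0.004  0.003 -1.   ] turn z units -0.02
blob (299, 104, 212) [0.5234 0.2365]
blob (332, 105, 205) [0.5585 0.234 ]
blob (341, 182, 211) [0.5661 0.1485]
blob (363, 194, 216) [0.5911 0.1334]
blob (275, 207, 206) [0.4898 0.1216]
blob (291, 208, 212) [0.5082 0.1198]
net 0.77 [274.8 207.2  16.2  18.3] [0.4895 0.1214]
net 0.72 [365.8 194.5  12.8  14.6] [0.5943 0.1327]
net 0.51 [334.1 106.2  15.2  20.1] [0.5607 0.2327]
net 0.48 [342.3 181.4  13.4  20. ] [0.5676 0.1491]
net 0.46 [299.4 105.2  13.2  16.3] [0.5238 0.2352]
[0.541, 0.174, 0.022] [[317.7 161.8]]
[0.446, 0.049, 0.04] [[241.7 273.1]]
[0.541, 0.05, 0.022] [[321.6 263.4]]
```

The split is now 2, 2, 1, 1 and all tablets lie flat. Next I'll locate the cover bar by intersecting camera rays with its circle about the hinge.

```bash
cat > bar.py <<'E'
from h import *
from scipy.optimize import brentq
H=np.array([.636,.169]);yaw=-.035;ax=np.array([-np.sin(yaw),np.cos(yaw),0]);nx=np.array([np.cos(yaw),np.sin(yaw),0])
new={n:grab_frame(n) for n in("top","scene")};old={"top":cv2.imread("pics/t0.png"),"scene":cv2.imread("pics/s0.png")}
for tag,F in(("old",old),("new",new)):
    for n,(c0,c1,r0,r1) in dict(top=(180,212,98,125),scene=(436,458,88,125)).items():
        m=F[n][r0:r1,c0:c1].max(2)<60;ys,xs=np.nonzero(m)
        if len(ys)<20: print(tag,n,"few",len(ys));continue
        mid=[(c,ys[xs==c-c0].mean()+r0) for c in range(c0,c1) if (xs==c-c0).any()]
        thick=np.median([ (xs==k).sum() for k in range(c1-c0)])
        L=np.polyfit(*np.array(mid).T,1);c=(c0+c1)/2;o,d=ray(n,[c,np.polyval(L,c)]);d=d[0]
        def f(t):
            v=o+d*t-np.array([H[0],H[1],.04]);return np.hypot(v@nx,v[2])-.232
        ts=np.linspace(.3,1.6,400);fs=[f(t) for t in ts]
        for a,b,fa,fb in zip(ts,ts[1:],fs,fs[1:]):
            if fa*fb<0: t=brentq(f,a,b);v=o+d*t;w=v-np.array([H[0],H[1],.04]);print(tag,n,"thick",thick,"pt",v.round(4),"ang",round(np.arctan2(w[2],-(w@nx)),3))
E
python3 bar.py; python3 -c "
from h import *
need([.67,.169,.30],np.radians(88))"
```

```text
old top thick 4.0 pt [0.6623 0.1645 0.2705] ang 1.685
old top thick 4.0 pt [ 0.8192  0.2795 -0.1073] ang -2.454
old scene thick 5.0 pt [0.6667 0.1572 0.2699] ang 1.705
old scene thick 5.0 pt [0.4192 0.5699 0.065 ] ang 0.108
new top few 7
new scene thick 0.0 pt [0.7097 0.0999 0.2592] ang 1.905
new scene thick 0.0 pt [ 0.4239  0.5868 -0.01  ] ang -0.217
tcp [0.5395 0.1595 0.2035] tool shift mm [ 15.1 130.  -96.4] x az 1.5286 tilt z [ 0.     0.001 -1.   ] turn z units -0.07
```

Request:
{"method": "apply_moves", "body": {"moves": [[0, 0, 0, 0, 0, -0.02, 0], [0, 0, 0, 0, 0, -0.025, 0], [0, 0, 0, 0, 0, -0.025, 0], [0, 0, 0, -0.005, 0, -0.025, 0], [0, 0, 0, -0.01, 0.01, -0.02, 0], [0, 0, 0, -0.01, 0.02, -0.01, 0], [0, 0, 0, -0.01, 0.02, 0, 0], [0, 0, 0, -0.005, 0.01, 0, 0]]}}

```text
clock: 26.9
tcp_pos: [0.5998, 0.1178, 0.3289]
orientation: [2.265, 2.176, 0.004]
contact_force: [0.5, -0.3, -0.9]
grip_width: 0.043
gripper_force: 0.0
```

```bash
python3 - <<'E'
from h import *
need([.665,.168,.33],np.radians(88));po=wpose();im=grab_frame("wrist");cv2.imwrite("pics/wb.png",im)
print([(y,wproj([.665,y,.27],po).round(0).tolist()) for y in(.118,.143,.168,.193,.218)])
m=(im.max(2)<50).astype(np.uint8);k,l,st,c=cv2.connectedComponentsWithStats(m)
print([(st[i].tolist(),c[i].round(0).tolist()) for i in range(1,k) if st[i,4]>80])
E
```

```text
tcp [0.5998 0.1178 0.3289] tool shift mm [52.8 63.1 -0.9] x az 1.5305 tilt z [ 0.002  0.002 -1.   ] turn z units -0.05
[(0.118, [[409.0, 211.0]]), (0.143, [[411.0, 177.0]]), (0.168, [[412.0, 141.0]]), (0.193, [[412.0, 104.0]]), (0.218, [[411.0, 67.0]])]
[([424, 68, 54, 74, 1100], [457.0, 88.0]), ([22, 204, 38, 59, 255], [48.0, 227.0]), ([84, 242, 468, 158, 35337], [315.0, 346.0])]
```

```bash
python3 - <<'E'
import cv2,numpy as np
im=cv2.imread("pics/wb.png");m=cv2.resize(im[40:250:6,370:500],None,fx=1,fy=1).max(2)
for r in range(0,m.shape[0]): print(40+6*r,"".join(" .:-=+*#%@"[9-min(9,int(v)//26)] for v in m[r,::2]))
E
```

```text
40 ++++++++++++++++++++++++++++++=--:+++++++++++++++++++++++++++++++
46 ++++++++++++++++++++++++++++++=--:+++++++++++++++++++++++++++++++
52 ++++++++++++++++++++++++++++++=--.+++++++++++++++++++++++++++++++
58 ******++++++++++++=++++++++=++=--:+++++++++++++++++++++++++++++++
64 +*++****+****++++++++++++++++==--:+++++++++++++++++++++++++++++++
70 *+++*++**+**+*+*+++++++=++++=***%%%%%%%%%%%%%%%%%%%%%++++++++++++
76 *++++***++*+*+**+++++++=++=%%%%%%%%%%%%%%%%%%%%%%%##%%+++++++++++
82 ++++*++*++*+**+*+++++++==+==+##%%%%%%%%%%%%%%%%%%%##%%+++++++++++
88 +***++++*+++*++++++=+++==+=+===---++++++++++++%%%%##%%+++++++++++
94 **+++++*+*+*+++*++=++++=+===+==--=++++++++++++%%%%##%%+++++++++++
100 *+++++++++*++++++++++++=+=+====--=++++++++++++%%%%##%%+++++++++++
106 +**+*+**+++++++++++++++========--=++++++++++++%%%%##%#+++++++++++
112 +++++++++++++++*+++++++========--=+++++++++++*%%%%%#%*+++++++++++
118 *+++++++*+++++++++++**=+======---++++++++++++*%%%%%#%*+++++++++++
124 ++++++++++++++++++=++++++=====--:=+++++++++++*%%%###%++++++++++++
130 ++++++++++++++++++===++++=====--.++++++++++++%%%####%+++
[... 639 characters left out ...]

190 ++++++++++++++++++++++++#%%##########+-=  +###**#+ ..............
196 +++++++++++++++===++++++++=*##################*##............... 
202 +++++++++++============+++=--.+++*###########**#*................
208 ++++++++===================-:-++++++*-=:#####*##:................
214 +++++++++==============-:=--::=++++++-=..... . ..................
220 ===+++++++========::-=====--:===:.+*-=: .........................
226 ==-====++++=====:=========-::=====.=-+ ...... ...................
232 ++++=======+==--=========--:======+.--...........................
238 ++++++++=================---====== ==.......... .................
244 ***+++++++++=-===========-:=====:.*-= ..... .....................
```

```bash
python3 - <<'E'
from h import *
from scipy.optimize import brentq
Q=R.from_rotvec([2.265,2.176,.004]);po=wpose();H=np.array([.636,.04])
for uv in([472,80],[470,110],[466,142],[462,170],[457,200]):
    o,d=wray(uv,po);d=d[0];f=lambda t:np.hypot((o+d*t)[0]-H[0]-.035*((o+d*t)[1]-.169),(o+d*t)[2]-.04)-.232
    ts=np.linspace(.02,.6,300)
    for a,b in zip(ts,ts[1:]):
        if f(a)*f(b)<0: v=o+d*brentq(f,a,b);print(uv,v.round(4),"ang",round(np.arctan2(v[2]-.04,-(v[0]-H[0]-.035*(v[1]-.169))),3))
E
```

```text
[472, 80] [0.7167 0.2107 0.258 ] ang 1.92
[472, 80] [ 0.8633  0.2315 -0.0162] ang -2.897
[470, 110] [0.7149 0.1882 0.2584] ang 1.915
[470, 110] [ 0.8608  0.1799 -0.0188] ang -2.886
[466, 142] [0.712  0.1644 0.2592] ang 1.905
[466, 142] [ 0.8575  0.1238 -0.0237] ang -2.863
[462, 170] [0.7097 0.1432 0.2597] ang 1.898
[462, 170] [ 0.8547  0.073  -0.0273] ang -2.847
[457, 200] [0.7074 0.1197 0.2602] ang 1.891
[457, 200] [ 0.8515  0.0158 -0.031 ] ang -2.831
```

The wrist profile shows the bar at column 466, rows 74-208, so the cover now rests at its open stop (about 1.9 rad, bar near (0.712, 0.165, 0.259)). I'll go above it, descend and grip lightly.

Request:
{"method": "apply_moves", "body": {"moves": [[0, 0, 0, 0.008, 0.015, 0, 0], [0, 0, 0, 0.01, 0.02, 0, 0], [0, 0, 0, 0.01, 0.02, 0, 0], [0, 0, 0, 0.01, 0.02, 0, 0], [0, 0, 0, 0.008, 0.02, 0, 0], [0, 0, 0, 0.006, 0.015, 0, 0], [0, 0, 0, 0, 0, 0.01, 0], [0, 0, 0, 0, 0, 0.01, 0]], "grip_force": 25}}

```text
clock: 27.62
tcp_pos: [0.7089, 0.1675, 0.3065]
orientation: [-2.261, -2.177, -0.001]
contact_force: [-0.3, -0.2, 0.7]
grip_width: 0.0428
gripper_force: 0.0
```

```bash
python3 - <<'E'
from h import *
need([.712,.165,.242],np.radians(87));po=wpose();im=grab_frame("wrist")
print([(P,wproj(P,po).round(0).tolist()) for P in([.712,.115,.259],[.712,.165,.259],[.712,.215,.259])])
m=im[60:330:9,250:390].max(2)
for r in range(0,m.shape[0]): print(60+9*r,"".join(" .:-=+*#%@"[9-min(9,int(v)//26)] for v in m[r,::2]))
E
```

```text
tcp [0.7089 0.1675 0.3065] tool shift mm [-2.6  3.3 64.5] x az 1.5329 tilt z [-0.002  0.002 -1.   ] turn z units 0.14
[([0.712, 0.115, 0.259], [[325.0, 287.0]]), ([0.712, 0.165, 0.259], [[323.0, 224.0]]), ([0.712, 0.215, 0.259], [[320.0, 150.0]])]
60 ++++++++++++===========++++=--+***************************#*#*********
69 ------*+======++++++++++++==--+***************************************
78 ======*+++++++++++++++++++=---+**************************#************
87 ------*+++++++*++++++*+*++=---+***************************************
96 ++++++--===+*++++++*++++++=---+#######***********#********************
105 ++++++=====+*++*+++++++++++=--+#############**************************
114 ++++++=-===++++++++++++*+*+=--+############+++****++++++***+++++++++++
123 ++++++=====++++++++++++++*+=--=###########*+++****++++++++++++++++++++
132 ++++++*++++++*++*+*++++++++++-=############+++****++++++++++++++++++++
141 ++++++*+++++++*++++++++*%%%%%%%%%%%%%%%%%#++++****++++++++++++++++++++
150 +++++++++++++++*++*++++++++==*%%%%%%%%%%%%%##*****++++++++++++++++++++
159 ++++=++++++++++++++++++++*+=
[... 692 characters left out ...]
+++++++#*****+++++++*==..
249 ++++++****%%%*=============---:++%%%%#%%%#=++++++++++*+#%##+++++++--..
258 %%%*****#%%%%#==========+%%%%%%%%%%%%#%%%#+++++++++++++%%%%%+++++*####
267 %*****+%%%%%%%+====++++++++#%%%%%%%%%#%%%*====+++++++=+%%%%%#**+*++###
276 ******%%%%%%%%++++===++++++=-=%%%%%%%%%%%+====+++++++++%%%%%%%#******#
285 %%%*++%%%%%%%*++++++===++++==-:+*%%%%%%%%+====+++++++++#%%%%%##==#%###
294 %%%%%%%%%%%%*+++++++++===++==-:+++++++:.====+++++++-.:++#%%%%#%%%%%%%%
303 %%%%%%%%%%%#+++++++++++++====-:=+++++++++++++++++++++++++#%%%%%%%%%%%%
312 %%%%%%%%%%#+++++++++*==++++=--:+++++++++++++++++++++++++++%%%%%%%%%%%%
321 %%%%%%%%*++++++++++*=======-:-.-++++++++++++++++++++++++++++*%%%%%%%%%
```

Request:
{"method": "apply_moves", "body": {"moves": [[0, 0, 0, 0, 0.0035, 0.01, 0], [0, 0, 0, 0, 0, 0.018, 0], [0, 0, 0, 0, 0, 0.018, 0], [0, 0, 0, 0, 0, 0.012, 0], [0, 0, 0, 0, 0, 0.006, 0], [0, 0, 0, 0, 0, 0, 0], [0, 0, 0, 0, 0, 0, -0.3], [0, 0, 0, 0, 0, 0, -0.5]]}}

```text
clock: 28.33
tcp_pos: [0.7137, 0.1656, 0.2454]
orientation: [2.266, 2.176, 0.004]
contact_force: [-1.3, -0.5, 0.3]
grip_width: 0.0213
gripper_force: 0.0
```

Request:
{"method": "apply_moves", "body": {"moves": [[0, 0, 0, 0, 0, 0, -0.6], [0, 0, 0, 0, 0, 0, -1], [0, 0, 0, 0, 0, 0, -1], [0, 0, 0, 0, 0, 0, -1], [0, 0, 0, 0, 0, 0, -1], [0, 0, 0, 0, 0, 0, -1], [0, 0, 0, 0, 0, 0, -1], [0, 0, 0, 0, 0, 0, -1]]}}

```text
clock: 29.0
tcp_pos: [0.7133, 0.1656, 0.2454]
orientation: [-2.265, -2.176, -0.003]
contact_force: [-3.6, -0.5, 5.6]
grip_width: 0.0109
gripper_force: 24.6
```

```bash
cat > arc.py <<'E'
from h import *
import sys
p,Q=wpose();o=telemetry.get_obs();print(p.round(4),o["grip_width"].round(4),o["contact_force"].round(1),round(o["clock"],2),"joints",o["joints"].round(2))
Hx,Hz=.637,.04;n=np.array([np.cos(-.035),np.sin(-.035),0])
g=p+Q.apply([0,0,-.019]);dx=(g-np.array([.637,.169,0]))@n;a=np.arctan2(g[2]-Hz,-dx);print("angle",a.round(3),"rad",np.hypot(dx,g[2]-Hz).round(4))
if len(sys.argv)>1:
    b=float(sys.argv[1]);N=int(sys.argv[2]);th=np.linspace(a,b,N+1);rr=np.linspace(np.hypot(dx,g[2]-Hz),.232,N+1)
    W=np.array([-np.cos(th)*rr,np.sin(th)*rr]);D=np.diff(W)
    D3=np.outer(D[0],n)+np.outer(D[1],[0,0,1]);print((Q.inv().apply(D3)*1000).round(1))
E
python3 arc.py 1.0 16
```

```text
Traceback (most recent call last):
  File "arc.py", line 3, in <module>
    p,Q=wpose();o=telemetry.get_obs();print(p.round(4),o["grip_width"].round(4),o["contact_force"].round(1),round(o["clock"],2),"joints",o["joints"].round(2))
                                                       ^^^^^^^^^^^^^^^^^^^^^
AttributeError: 'float' object has no attribute 'round'
```

```bash
sed -i 's/o\["grip_width"\].round(4)/o["grip_width"]/' arc.py; python3 arc.py 1.0 16
```

```text
[0.7133 0.1656 0.2454] 0.010892857854408333 [-3.6 -0.5  5.6] 29.0 joints [-0.01  0.61 -0.48  1.36  0.28  1.24 -0.55]
angle 1.899 rad 0.237
[[ -0.1 -12.8  -3.6]
 [ -0.1 -13.   -2.9]
 [ -0.1 -13.1  -2.2]
 [ -0.1 -13.2  -1.4]
 [ -0.1 -13.2  -0.7]
 [ -0.1 -13.2   0. ]
 [ -0.1 -13.2   0.8]
 [ -0.1 -13.1   1.5]
 [ -0.1 -13.    2.3]
 [ -0.1 -12.8   3. ]
 [ -0.1 -12.6   3.7]
 [ -0.1 -12.4   4.4]
 [ -0.1 -12.1   5.1]
 [ -0.1 -11.8   5.7]
 [ -0.1 -11.4   6.4]
 [ -0.1 -11.    7. ]]
```

Request:
{"method": "apply_moves", "body": {"moves": [[0, 0, 0, 0, -0.0125, -0.0038, -1], [0, 0, 0, 0, -0.0127, -0.0031, -1], [0, 0, 0, 0, -0.0128, -0.0024, -1], [0, 0, 0, 0, -0.0129, -0.0017, -1], [0, 0, 0, 0, -0.013, -0.001, -1], [0, 0, 0, 0, -0.013, -0.0002, -1], [0, 0, 0, 0, -0.013, 0.0005, -1], [0, 0, 0, 0, -0.013, 0.0012, -1]]}}

```text
clock: 29.67
tcp_pos: [0.6112, 0.1696, 0.2558]
orientation: [2.265, 2.175, 0.006]
contact_force: [0.7, -0.2, 0.9]
grip_width: 0.0108
gripper_force: 26.4
```

```bash
sed -i 's/-.019\]/-.0145]/; s/,rr=np.linspace(.*,N+1)$/;rr=np.full(N+1,np.hypot(dx,g[2]-Hz))/; s/;rr=np.linspace(.*$/;rr=np.full(N+1,np.hypot(dx,g[2]-Hz))/' arc.py; python3 arc.py 0.6 16
```

```text
[0.6112 0.1696 0.2558] 0.010766167200849044 [ 0.7 -0.2  0.9] 29.67 joints [ 0.02  0.44 -0.53  1.61  0.24  1.16 -0.6 ]
angle 1.459 rad 0.2318
[[ -0.1 -12.3   1.7]
 [ -0.1 -12.2   2.3]
 [ -0.1 -12.1   3. ]
 [ -0.1 -11.9   3.6]
 [ -0.1 -11.7   4.3]
 [ -0.1 -11.4   4.9]
 [ -0.1 -11.2   5.5]
 [ -0.1 -10.9   6.1]
 [ -0.1 -10.5   6.7]
 [ -0.1 -10.1   7.2]
 [ -0.1  -9.7   7.7]
 [ -0.1  -9.3   8.3]
 [ -0.1  -8.9   8.7]
 [ -0.1  -8.4   9.2]
 [ -0.1  -7.9   9.6]
 [ -0.1  -7.3  10. ]]
```

Request:
{"method": "apply_moves", "body": {"moves": [[0, 0, 0, 0, -0.0123, 0.0017, -1], [0, 0, 0, 0, -0.0122, 0.0023, -1], [0, 0, 0, 0, -0.0121, 0.003, -1], [0, 0, 0, 0, -0.0119, 0.0036, -1], [0, 0, 0, 0, -0.0117, 0.0043, -1], [0, 0, 0, 0, -0.0114, 0.0049, -1], [0, 0, 0, 0, -0.0112, 0.0055, -1], [0, 0, 0, 0, -0.0109, 0.0061, -1]]}}

```text
clock: 30.33
tcp_pos: [0.5172, 0.1733, 0.2235]
orientation: [2.265, 2.176, 0.004]
contact_force: [1.2, 0.0, 2.6]
grip_width: 0.0104
gripper_force: 27.5
```

```bash
python3 arc.py 0.1 20
```

```text
[0.5172 0.1733 0.2235] 0.010420790683708478 [1.2 0.  2.6] 30.33 joints [ 0.03  0.32 -0.56  1.85  0.2   1.02 -0.66]
angle 1.026 rad 0.2315
[[-0.1 -9.1  5.7]
 [-0.1 -8.8  6.2]
 [-0.1 -8.5  6.6]
 [-0.1 -8.2  6.9]
 [-0.1 -7.8  7.3]
 [-0.1 -7.5  7.7]
 [-0.  -7.1  8. ]
 [-0.  -6.8  8.3]
 [-0.  -6.4  8.6]
 [-0.  -6.   8.9]
 [-0.  -5.5  9.2]
 [-0.  -5.1  9.4]
 [-0.  -4.7  9.7]
 [-0.  -4.2  9.9]
 [-0.  -3.7 10. ]
 [-0.  -3.3 10.2]
 [-0.  -2.8 10.3]
 [-0.  -2.3 10.5]
 [-0.  -1.8 10.6]
 [-0.  -1.3 10.6]]
```

Request:
{"method": "apply_moves", "body": {"moves": [[0, 0, 0, 0, -0.0091, 0.0057, -1], [0, 0, 0, 0, -0.0088, 0.0062, -1], [0, 0, 0, 0, -0.0085, 0.0066, -1], [0, 0, 0, 0, -0.0082, 0.0069, -1], [0, 0, 0, 0, -0.0078, 0.0073, -1], [0, 0, 0, 0, -0.0075, 0.0077, -1], [0, 0, 0, 0, -0.0071, 0.008, -1], [0, 0, 0, 0, -0.0068, 0.0083, -1]], "grip_force": 40}}

```text
clock: 31.0
tcp_pos: [0.4525, 0.1758, 0.1656]
orientation: [-2.265, -2.176, -0.002]
contact_force: [2.9, -0.6, -0.8]
grip_width: 0.0104
gripper_force: 41.0
```

```bash
python3 arc.py 0.06 16
```

```text
[0.4525 0.1758 0.1656] 0.010390662829174738 [ 2.9 -0.6 -0.8] 31.0 joints [-0.    0.3  -0.58  2.03  0.22  0.86 -0.74]
angle 0.649 rad 0.2317
[[-0.  -5.   6.9]
 [-0.  -4.8  7.1]
 [-0.  -4.5  7.2]
 [-0.  -4.2  7.4]
 [-0.  -4.   7.6]
 [-0.  -3.7  7.7]
 [-0.  -3.4  7.8]
 [-0.  -3.1  7.9]
 [-0.  -2.8  8.1]
 [-0.  -2.5  8.2]
 [-0.  -2.2  8.2]
 [-0.  -1.9  8.3]
 [-0.  -1.6  8.4]
 [-0.  -1.3  8.4]
 [-0.  -1.   8.5]
 [-0.  -0.7  8.5]]
```

Request:
{"method": "apply_moves", "body": {"moves": [[0, 0, 0, 0, -0.005, 0.0069, -1], [0, 0, 0, 0, -0.0048, 0.0071, -1], [0, 0, 0, 0, -0.0045, 0.0072, -1], [0, 0, 0, 0, -0.0042, 0.0074, -1], [0, 0, 0, 0, -0.004, 0.0076, -1], [0, 0, 0, 0, -0.0037, 0.0077, -1], [0, 0, 0, 0, -0.0034, 0.0078, -1], [0, 0, 0, 0, -0.0031, 0.0079, -1]]}}

```text
clock: 31.67
tcp_pos: [0.4189, 0.1771, 0.1058]
orientation: [-2.264, -2.176, 0.002]
contact_force: [-5.2, -0.5, 2.5]
grip_width: 0.0105
gripper_force: 42.9
```

```bash
python3 arc.py 0.02 12
```

```text
[0.4189 0.1771 0.1058] 0.010532573801056162 [-5.2 -0.5  2.5] 31.67 joints [-0.05  0.35 -0.56  2.15  0.28  0.72 -0.84]
angle 0.352 rad 0.2326
[[-0.  -2.1  6.1]
 [-0.  -2.   6.1]
 [-0.  -1.8  6.2]
 [-0.  -1.6  6.2]
 [-0.  -1.4  6.3]
 [-0.  -1.3  6.3]
 [-0.  -1.1  6.4]
 [-0.  -0.9  6.4]
 [-0.  -0.7  6.4]
 [-0.  -0.6  6.4]
 [-0.  -0.4  6.4]
 [-0.  -0.2  6.4]]
```

Request:
{"method": "apply_moves", "body": {"moves": [[0, 0, 0, 0, -0.0025, 0.0061, -1], [0, 0, 0, 0, -0.0022, 0.0061, -1], [0, 0, 0, 0, -0.002, 0.0062, -1], [0, 0, 0, 0, -0.0016, 0.0062, -1], [0, 0, 0, 0, -0.0014, 0.0063, -1], [0, 0, 0, 0, -0.0013, 0.0063, -1], [0, 0, 0, 0, -0.0011, 0.0064, -1], [0, 0, 0, 0, -0.0009, 0.006, -1]]}}

```text
clock: 32.33
tcp_pos: [0.4054, 0.1777, 0.0562]
orientation: [-2.263, -2.176, 0.003]
contact_force: [-7.4, 0.4, 2.7]
grip_width: 0.0105
gripper_force: 43.9
```

```bash
python3 arc.py 0.0 8
```

```text
[0.4054 0.1777 0.0562] 0.010529138159435432 [-7.4  0.4  2.7] 32.33 joints [-0.12  0.42 -0.52  2.2   0.37  0.6  -0.94]
angle 0.132 rad 0.2337
[[-0.  -0.5  3.8]
 [-0.  -0.4  3.8]
 [-0.  -0.3  3.8]
 [-0.  -0.3  3.8]
 [-0.  -0.2  3.8]
 [-0.  -0.1  3.8]
 [-0.  -0.1  3.8]
 [-0.  -0.   3.8]]
```

Request:
{"method": "apply_moves", "body": {"moves": [[0, 0, 0, 0, -0.0008, 0.0035, -1], [0, 0, 0, 0, -0.0006, 0.0035, -1], [0, 0, 0, 0, -0.0004, 0.0035, -1], [0, 0, 0, 0, -0.0003, 0.0035, -1], [0, 0, 0, 0, -0.0002, 0.0033, -1], [0, 0, 0, 0, 0, 0.003, -1], [0, 0, 0, 0, 0, 0.002, -1], [0, 0, 0, 0, 0, 0.001, -1]]}}

```text
clock: 33.0
tcp_pos: [0.4028, 0.1777, 0.0328]
orientation: [-2.263, -2.176, 0.004]
contact_force: [-7.8, -0.2, 1.7]
grip_width: 0.0103
gripper_force: 44.4
```

```bash
python3 arc.py
```

```text
[0.4028 0.1777 0.0328] 0.010319228688464653 [-7.8 -0.2  1.7] 33.0 joints [-0.15  0.46 -0.48  2.22  0.41  0.54 -0.98]
angle 0.031 rad 0.2344
```

Request:
{"method": "apply_moves", "body": {"moves": [[0, 0, 0, 0, 0, 0.001, -1], [0, 0, 0, 0, 0, 0.001, -1], [0, 0, 0, 0, 0, 0.001, -1], [0, 0, 0, 0, 0, 0.001, -1], [0, 0, 0, 0, 0, 0.0005, -1], [0, 0, 0, 0, 0, 0.0005, -1], [0, 0, 0, 0, 0, 0, -1], [0, 0, 0, 0, 0, 0, -1]]}}

```text
clock: 33.67
tcp_pos: [0.4025, 0.1777, 0.0279]
orientation: [-2.263, -2.176, 0.005]
contact_force: [-8.2, 0.4, -0.7]
grip_width: 0.0102
gripper_force: 44.5
```

```bash
python3 arc.py
```

```text
[0.4025 0.1777 0.0279] 0.010223375453856026 [-8.2  0.4 -0.7] 33.67 joints [-0.16  0.47 -0.48  2.22  0.42  0.53 -0.99]
angle 0.01 rad 0.2346
```

Request:
{"method": "apply_moves", "body": {"moves": [[0, 0, 0, 0, 0, 0.001, -1], [0, 0, 0, 0, 0, 0.001, -1], [0, 0, 0, 0, 0, 0.0005, -1], [0, 0, 0, 0, 0, 0.0005, -1], [0, 0, 0, 0, 0, 0.0005, -1], [0, 0, 0, 0, 0, 0, -1], [0, 0, 0, 0, 0, 0, -1], [0, 0, 0, 0, 0, 0, -1]]}}

```text
clock: 34.33
tcp_pos: [0.4024, 0.1777, 0.0244]
orientation: [-2.262, -2.176, 0.005]
contact_force: [-8.2, 1.1, -0.1]
grip_width: 0.0107
gripper_force: 44.5
```

```bash
python3 arc.py
```

```text
[0.4024 0.1777 0.0244] 0.010664594264075304 [-8.2  1.1 -0.1] 34.33 joints [-0.16  0.48 -0.47  2.22  0.43  0.52 -1.  ]
angle -0.005 rad 0.2347
```

Request:
{"method": "apply_moves", "body": {"moves": [[0, 0, 0, 0, 0, 0.001, -1], [0, 0, 0, 0, 0, 0.0005, -1], [0, 0, 0, 0, 0, 0.0005, -1], [0, 0, 0, 0, 0, 0.0005, -1], [0, 0, 0, 0, 0, 0.0005, -1], [0, 0, 0, 0, 0, 0, -1], [0, 0, 0, 0, 0, 0, -1], [0, 0, 0, 0, 0, 0, -1]]}}

```text
clock: 35.0
tcp_pos: [0.4023, 0.1777, 0.0217]
orientation: [-2.263, -2.176, 0.005]
contact_force: [-9.7, 0.2, 7.3]
grip_width: 0.0107
gripper_force: 45.4
```

```bash
python3 arc.py; python3 - <<'E'
from fit import *
s=grab_frame("scene")
for t in("cover","tray"):
    for k in silhouettes(t,"scene"):
        print(t,round(k["p"],2),np.round(k["extent"]))
        if k["p"]>.5 and abs(k["extent"][0]-395)<40:
            print(fit(lambda q:traym([.541,.173,-.03,q[0]]),dict(scene=k["mask"]),[.05],[.1]))
            for a in(-.02,0,.03,.06,.1):
                h=hullmask(proj("scene",traym([.541,.173,-.03,a])));m=up(k["mask"]);print(a,round((h&m).sum()/(h|m).sum(),3))
            break
E
```

```text
[0.4023 0.1777 0.0217] 0.01066291151674342 [-9.7  0.2  7.3] 35.0 joints [-0.16  0.49 -0.47  2.23  0.43  0.52 -1.  ]
angle -0.016 rad 0.2348
cover 0.65 [394. 175. 118.  65.]
(array([-0.0188]), np.float64(0.26))
-0.02 0.74
0 0.734
0.03 0.716
0.06 0.694
0.1 0.671
tray 0.73 [393. 177. 121.  81.]
(array([-0.0375]), np.float64(0.047))
-0.02 0.95
0 0.937
0.03 0.913
0.06 0.885
0.1 0.856
```

The vertical force has risen to 7 N with the bar at about 44 mm, so the cover is shut. I'll release and retreat.

Request:
{"method": "apply_moves", "body": {"moves": [[0, 0, 0, 0, -0.001, 0, -1], [0, 0, 0, 0, 0, 0, -0.7], [0, 0, 0, 0, 0, 0, -0.5], [0, 0, 0, 0, 0, 0, -0.4], [0, 0, 0, 0, 0, 0, -0.4], [0, 0, 0, 0, 0, 0, -0.4], [0, 0, 0, 0, 0, -0.004, -0.4], [0, 0, 0, 0, 0, -0.008, -0.4]]}}

```text
clock: 35.82
tcp_pos: [0.4039, 0.1779, 0.0344]
orientation: [-2.265, -2.176, 0.0]
contact_force: [-0.3, -0.1, -0.2]
grip_width: 0.0258
gripper_force: 0.0
```

Request:
{"method": "apply_moves", "body": {"moves": [[0, 0, 0, 0, 0, -0.015, -0.4], [0, 0, 0, 0, 0, -0.02, -0.4], [0, 0, 0, 0, 0, -0.02, -0.4], [0, 0, 0, 0, 0, -0.025, -0.4], [0, 0, 0, 0, 0, -0.025, -0.4], [0, 0, 0, 0, 0, -0.025, -0.4], [0, 0, 0, -0.02, 0, -0.02, -0.4], [0, 0, 0, -0.02, 0, -0.02, -0.4]]}}

```text
clock: 36.48
tcp_pos: [0.4025, 0.1386, 0.2066]
orientation: [-2.262, -2.179, -0.004]
contact_force: [0.1, -0.7, -0.3]
grip_width: 0.0256
gripper_force: 0.0
```

Request:
{"method": "apply_moves", "body": {"moves": [[0, 0, 0, -0.03, 0, 0, -0.4], [0, 0, 0, -0.03, 0, 0, -0.4], [0, 0, 0, -0.03, 0, 0, -0.4], [0, 0, 0, -0.03, 0, 0, -0.4], [0, 0, 0, -0.03, 0, 0, -0.4], [0, 0, 0, 0, 0, 0, -0.4], [0, 0, 0, 0, 0, 0, -0.4], [0, 0, 0, 0, 0, 0, -0.4]]}}

```text
clock: 37.15
tcp_pos: [0.3966, -0.0114, 0.2048]
orientation: [-2.265, -2.176, -0.003]
contact_force: [0.2, -0.5, 1.0]
grip_width: 0.0255
gripper_force: 0.0
```

```bash
python3 - <<'E'
from fit import *
s=grab_frame("scene");t=grab_frame("top");print(telemetry.get_obs()["tcp_pos"])
for c in("scene","top"):
    for k in silhouettes("tray",c)[:2]:
        if k["p"]>.4 and k["extent"][2]>60:
            print(c,np.round(k["extent"]),fit(lambda q:traym(q),dict([(c,k["mask"])]),[.541,.173,-.03,.02],[.005,.005,.01,.1]))
for c in("scene","top"):
    for k in silhouettes("tablet1",c):
        if k["p"]>.3: print(c,round(k["p"],2),onz(c,k["extent"][:2],.014)[0][:2].round(3))
for n,c in(("shaker","scene"),("jar","top"),("pot","top"),("cup","top"),("weight","top"),("brush","top")):
    print(n,[(round(k["p"],2),np.round(k["extent"]).tolist()) for k in silhouettes(n,c)[:2]])
E
```

```text
[ 0.39664818 -0.01081068  0.20461511]
scene [395. 178. 122.  80.] (array([ 0.5421,  0.1677, -0.0181,  0.0007]), np.float64(0.021))
top [217. 204. 108.  94.] (array([ 0.5466,  0.176 , -0.0338, -0.0124]), np.float64(0.127))
top 0.57 [0.521 0.176]
shaker [(0.87, [144.0, 269.0, 98.0, 63.0]), (0.75, [274.0, 228.0, 42.0, 51.0])]
jar [(0.7, [318.0, 203.0, 18.0, 26.0]), (0.3, [216.0, 202.0, 104.0, 95.0])]
pot [(0.63, [175.0, 248.0, 26.0, 19.0])]
cup [(0.6, [276.0, 114.0, 27.0, 32.0]), (0.58, [360.0, 206.0, 53.0, 64.0])]
weight [(0.73, [410.0, 202.0, 15.0, 30.0])]
brush [(0.84, [365.0, 154.0, 77.0, 24.0])]
```

```bash
python3 - <<'E'
from h import *
for n,(c0,c1,r0,r1) in dict(top=(160,275,155,240),scene=(330,460,130,215)).items():
    im=grab_frame(n).astype(int);m=((im[:,:,2]-im[:,:,0])>35).astype(np.uint8);M=np.zeros_like(m);M[r0:r1,c0:c1]=m[r0:r1,c0:c1]
    for u,v,a in blobs(M,8):
        w=onz(n,[u,v],.014)[0]
        if .45<w[0]<.63 and .06<w[1]<.29:print(n,(u,v,a),w[:2].round(3))
E
```

```text
top (235, 174, 30) [0.596 0.135]
top (229, 184, 28) [0.57 0.15]
top (196, 187, 22) [0.563 0.235]
top (194, 201, 27) [0.527 0.239]
scene (399, 165, 4597) [0.51  0.234]
scene (402, 167, 25) [0.522 0.233]
scene (412, 173, 34) [0.559 0.23 ]
scene (367, 179, 74) [0.5   0.116]
scene (395, 189, 85) [0.579 0.138]
```

Everything checks out: tablets 2, 2, 1, 1, cover shut, shaker upright on its mat, bystanders where they were. Handing in.

```bash
python3 -c "
from bench import order
print(order.hand_in())"
```

```text
the job is handed in; nothing more can be done
None
```

I handed the job in at about 37 s: tablets split 2, 2, 1, 1 with none spilled, shaker upright on the mat, cover lowered shut, and the other items in place. The shaking itself gave 2 and 4, with both far-left cells empty, so after standing the shaker back I moved two tablets across with the fingers, and the cover was also found leaning at its open stop, probably nudged by the gripper.

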